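# Seat the platen insert and set the release valve two turns open

## Robot

A 6-joint arm with a two-finger parallel gripper is mounted at the origin on the work surface. World frame = base frame: x ahead of the robot, y to its left, z up, the work surface at z = 0. Lengths are in m, angles in rad, forces in N, time in s.
With the tool pointing down it reaches from about 0.425 to 0.95 m from the base axis. Payload 3.5 kg.
Tool frame: the origin (TCP) lies midway between the tips of the shut fingers; the grasp point (between the pads) lies 19 mm behind it (bot.grasp_offset is the distance from the TCP to the grasp point, in m); y points along the fingers, z is the direction in which the jaws open and shut, and the axes are right-handed (so a half turn about y gives the same grasp; the last joint's range is limited). The gripper opens to 85 mm and grips with 20 to 120 N. Pads are 22 mm wide; open, the fingers measure 114 mm over their backs; the gripper's body (76 mm by 85 mm) begins 54 mm behind the grasp point. The pads swing forward as they close: fully open they stand 13 mm farther back than shut.
Start: joints at [1.042, 0.286, 1.577, -0, 1.279, -0.15], TCP at [0.25, 0.627, 0.231] pointing down, gripper open.
Joint ranges: [-2.77, 2.77], [-0.9, 2.22], [0.21, 2.48], [-1.53, 4.67], [0.24, 2.81], [-2.84, 2.84]. Speed limits (rad/s): [2.79, 2.79, 3.14, 3.14, 3.14, 3.14].

## Interface

Orientations are given as a unit quaternion [w, x, y, z].
In Python, from workcell import bot gives the robot as it stands. The module is installed in compiled form; this text tells all that it offers.
- The arm moves only by the shell command python3 -m pendant 'ROWS' [OPENING] [FORCE]. ROWS is JSON, one flat list of numbers, 6 for each row, row after row: the shift along the tool's x, y, z as a fraction of full scale, then the turn, a rotation vector about the tool's x, y, z as a fraction of full scale. In form: [x, y, z, ax, ay, az, x, y, z, ax, ay, az, ...]. A call has 1 to 12 rows; each row is the pose to reach, as a shift and turn from the pose commanded when the call began, along the tool's axes at that moment; what a row does not reach only later rows make up. Full scale, the value 1, is 400 mm for a shift and pi/2 rad for a turn. A row lasts 1/10 s, in which the tool goes at most 50 mm and 8.59 degrees, less where a joint would pass 70% of its speed; a pose out of reach is approached as far as the arm can. A call with a number of a shift or a turn outside -1 to 1 is refused whole. A call with a gripper value outside its range is refused whole. OPENING is the closure in counts, from 0 (fully open) to 255 (shut), set as the call begins (- or left out, the last holds). The fingers move at their own pace and stop on an object; FORCE is the grip in N (left out, the last holds). Time passes only in rows, so rows that repeat a pose let the fingers close. It gives the time, the measured TCP pose, the force and the opening at its end, in the units of the state.
- bot.observe(): the state, without advancing time (a new reading comes with each control period).
- bot.snapshot(name): name is "scene" or "side" or "wrist"; returns a dict with "pixels" (384x512x3 uint8, red, green, blue), "intrinsics" (3x3 intrinsics, pixels), "position" and "orientation" of the camera in the world. Camera axes: x right, y down, z forward; pixel columns grow to the right and rows downward; lengths in m; the calibration is good to about 2 mm. The wrist camera is an equidistant fisheye: a pixel r from the principal point sees the ray r / f radians off the axis. A picture is of the moment at which its call begins. There is no depth.
- bot.finish_job(): hands the job in, once; it reports no verdict.
Trained networks look in the newest picture that a camera, given by its name, has taken for a name from the list of things; names that differ only in an ending like _2 or _b are one class to them, and where a whole thing is asked for, a point or a joint stands for the part that bears it (a point fixed in the world has none). Each returns a list of dicts, best first, with "p" (0 to 1); they miss things now and then, are a little off and sometimes report something else, mostly with a low value. They report only what shows in the picture. A call takes as long as a camera call. They do not tell look-alikes from the thing itself.
- bot.find_in(camera, label): "rect" ([left, top, width, height] in pixels, round what is visible of it).
The state is a dict: "t": time; "joint_pos": joint angles; "joint_vel": joint speeds; "joint_efforts": joint torques, N m; "position": TCP position; "tool_rot": TCP orientation; "contact_force": force on the tool from outside, world axes, zero at the start; "ft_torque": the same for the moment, N m; "width": finger opening in m.
Only numpy, scipy, OpenCV 4.12 (cv2) and the standard library are available. Lean on these libraries where they do the work, as an engineer would, in place of code of your own. Each camera call takes 0.05 s, during which the arm holds its last target.

## Task

Set up the bench load frame: first put the aluminium insert with the rectangular foot into the platen's pocket, bar upward, and press it down fully home so that its foot is flush with the platen's top. Then take the crank handle of the valve wheel, close the valve (clockwise seen from above) right to its stop, back it off exactly two full turns, and finish there with the handle still gripped between the fingers: do not let go. Leave the other things on the bench where they are.

Things in the scene. Friction and masses are not known exactly. Their poses are not given: they have to be found in the camera images.
- insert: loose aluminium insert, about 0.12 kg: a rectangular foot 50 mm (its x) x 36 mm (its y) x 14 mm tall with a 3 mm bevel below, and an upright grip bar 36 mm (x) x 18 mm (y) rising 26 mm from the foot's top, so 40 mm tall over all. Origin at the centre of its underside, z up. It stands bar up between the robot and the two fixtures. It fits the pocket either way round (half turn)
- platen: fixed steel platen, a block 110 mm (its x) x 90 mm (its y) x 30 mm tall, with a rectangular pocket in the middle of its top, 53 mm (x) x 39 mm (y), mouth bevelled 2 mm. Origin at the centre of its underside, z up. Fully home, the insert's underside is 16 mm above the platen's underside and the top of its foot is flush with the platen's top
- pocket_mouth (a point): centre of the pocket's mouth, on the platen's top face; axes as the platen's. The pocket's floor is an ejector plate that starts 8 mm below the top, so an insert laid in stands 6 mm proud; it gives way under a downward push of more than about 10 N, sinks 6 mm at most to a hard stop and stays down
- valve: fixed valve with a green cast body, two pipe stubs, a brass gland and a black handwheel on top. Origin on the wheel's vertical axis, at the table. The wheel's rim has a radius of 55 mm (to the middle of the 12 mm thick rim), its top is 118 mm above the table. When the valve is closed, the crank handle lies in the direction of the valve's own x axis
- wheel (a joint): turning of the valve wheel in rad: 0 is closed, on the stop; it grows as the wheel is turned anticlockwise seen from above (opening), 6.283 a turn, up to 21 at the open stop. The direction of the handle from the wheel's axis is the valve's yaw plus this value. The wheel does not rise. It rubs with about 0.15 N m (about 3 N at the handle) and stays where it is left
- handle: the crank handle: an upright black cylinder on the wheel's rim, 22 mm diameter, 46 mm tall, which spins freely on its own vertical pin, so a gripper can carry it round without turning. Its axis is 55 mm from the wheel's axis. Origin at the centre of its lower end, 121 mm above the table; its top is 167 mm above the table
- handle_mid (a point): point on the handle's axis 26 mm above its lower end, 147 mm above the table: a good height to grip
- round_insert: a bystander: aluminium insert with a ROUND foot (48 mm diameter, 14 mm thick) and a round stud on it (18 mm diameter); 40 mm tall over all; origin at the centre of its underside
- specimen: a bystander: upright plain steel cylinder, 30 mm diameter, 60 mm tall; origin at the centre of its underside
- spanner: a bystander: steel spanner lying flat, 160 mm long along its x; origin about its middle, on the table
- screwdriver: a bystander: screwdriver lying flat, 170 mm long along its x; origin about its middle, on the table
- weight: a bystander: brass weight with a small neck and head, 50 mm diameter, 60 mm tall; origin at the centre of its underside
- oil: a bystander: white oil bottle, 52 mm diameter, 110 mm tall; origin at the centre of its underside
- gauge_block: a bystander: steel block 50 x 30 x 22 mm; origin at the centre of its underside
There are look-alikes about, which are no part of the job. What is shaped like the insert but blue is not meant.

How it is judged:
By the outcome, as a careful person would: the job done as asked, in the order asked, and still so for the second after the job is handed in, while the arm keeps its last pose, push and grip.
It also fails if it takes over 72 s, if anything falls off the work surface, if the arm or the gripper's body presses on something with over 40 N, if the wrist force passes 120 N, or if a joint passes its speed limit or range.

## Working session

There is one attempt and no reset: what is moved stays moved. The work goes in short steps, Python scripts to look and compute and a shell command to move; the robot and the scene stay as the last step left them, time stands still between calls to the robot, and variables do not carry over. Pictures are saved under pics/ and viewed, and the job is handed in when it is done.

```bash
mkdir -p pics; python3 - <<'E'
from workcell import bot
import cv2
for n in("scene","side","wrist"):
    s=bot.snapshot(n); cv2.imwrite(f"pics/{n}0.png",cv2.resize(s["pixels"][:,:,::-1],(800,600),interpolation=cv2.INTER_CUBIC))
    print(n,s["intrinsics"],s["position"],s["orientation"])
    for l in ["insert","platen","valve","handle"]:
        for d in bot.find_in(n,l)[:3]: print(l,d)
print(bot.observe(),bot.grasp_offset)
E
```

```text
scene [[463.75334832   0.         244.85774455]
 [  0.         463.75334832 191.53408686]
 [  0.           0.           1.        ]] [1.05759041 0.83103674 0.95207248] [-0.10396979  0.23330094  0.87452346 -0.41227379]
insert {'rect': [248.1, 219.8, 19.7, 13.1], 'p': 0.55}
insert {'rect': [285.0, 215.3, 18.1, 17.3], 'p': 0.51}
insert {'rect': [267.9, 248.8, 54.8, 43.7], 'p': 0.4}
platen {'rect': [269.3, 251.2, 55.4, 43.7], 'p': 0.69}
valve {'rect': [195.7, 160.6, 40.4, 50.9], 'p': 0.8}
handle {'rect': [228.1, 168.9, 3.7, 11.7], 'p': 0.45}
handle {'rect': [270.6, 249.8, 51.3, 42.5], 'p': 0.31}
side [[485.30010283   0.         254.31130139]
 [  0.         485.30010283 182.3615024 ]
 [  0.           0.           1.        ]] [0.48261308 0.78635958 0.80633052] [ 0.03648223 -0.05028875  0.90622399 -0.41820828]
insert {'rect': [298.1, 227.6, 27.8, 25.1], 'p': 0.88}
insert {'rect': [265.0, 211.5, 20.5, 24.5], 'p': 0.73}
insert {'rect': [240.5, 131.0, 47.8, 29.1], 'p': 0.56}
platen {'rect': [231.4, 266.7, 61.9, 53.0], 'p': 0.58}
platen {'rect': [261.3, 136.8, 8.3, 15.8], 'p': 0.22}
valve {'re
[... 422 characters left out ...]
't': 0.75, 'joint_pos': array([ 1.04201303e+00,  2.86275810e-01,  1.57669004e+00,  1.32561616e-05,
        1.27863575e+00, -1.49950346e-01]), 'joint_vel': array([-1.59561432e-03,  5.64485253e-04,  7.44512950e-06, -1.39020116e-03,
        1.79502271e-03,  1.45203437e-03]), 'joint_efforts': array([-5.30502439e-04, -4.05887818e+01, -2.92888087e+01, -1.46952129e-04,
        5.29553854e-04,  1.60379326e-06]), 'position': array([0.24956887, 0.62714934, 0.23134641]), 'tool_rot': array([-0.69445792,  0.6944609 , -0.1331448 ,  0.13313423]), 'contact_force': array([-1.22018335, -0.72905567, -0.46165245]), 'ft_torque': array([-0.02190829,  0.02537807, -0.02494441]), 'width': 0.08542592089598484} 0.0187
```

View pics/scene0.png

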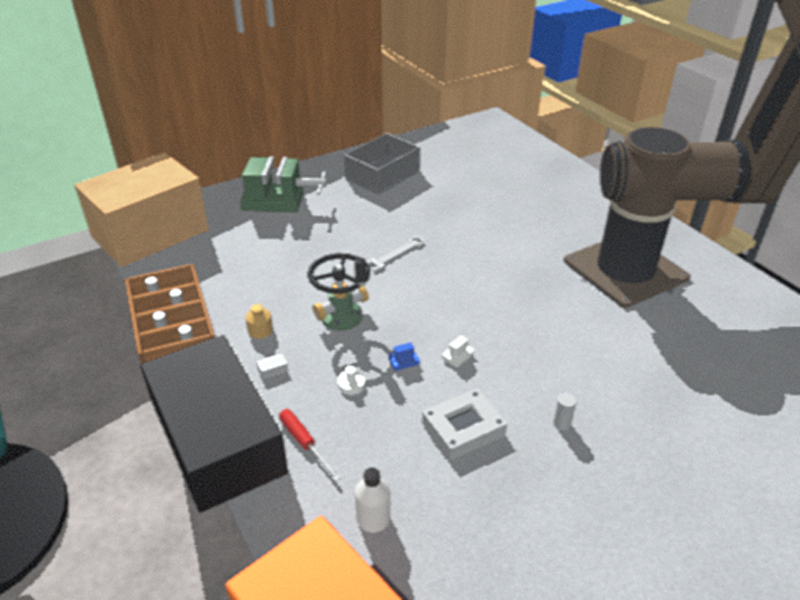

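View pics/side0.png

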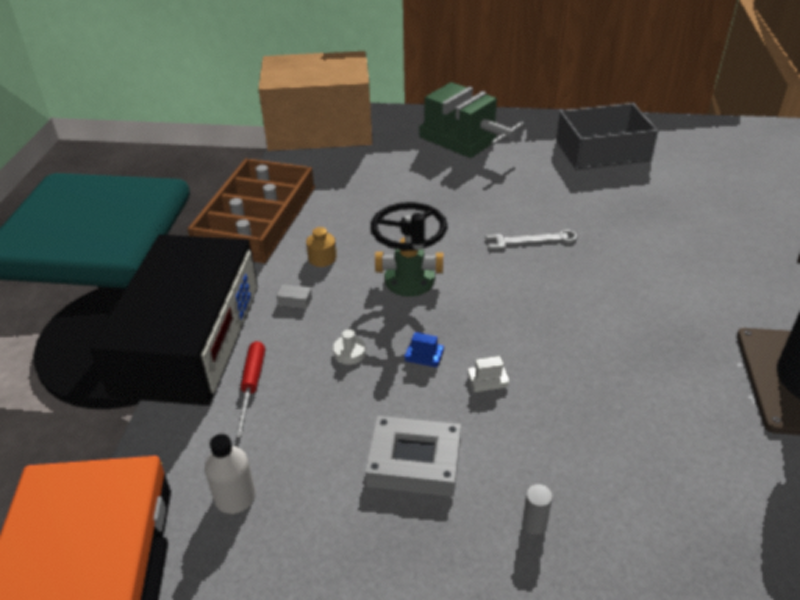

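View pics/wrist0.png

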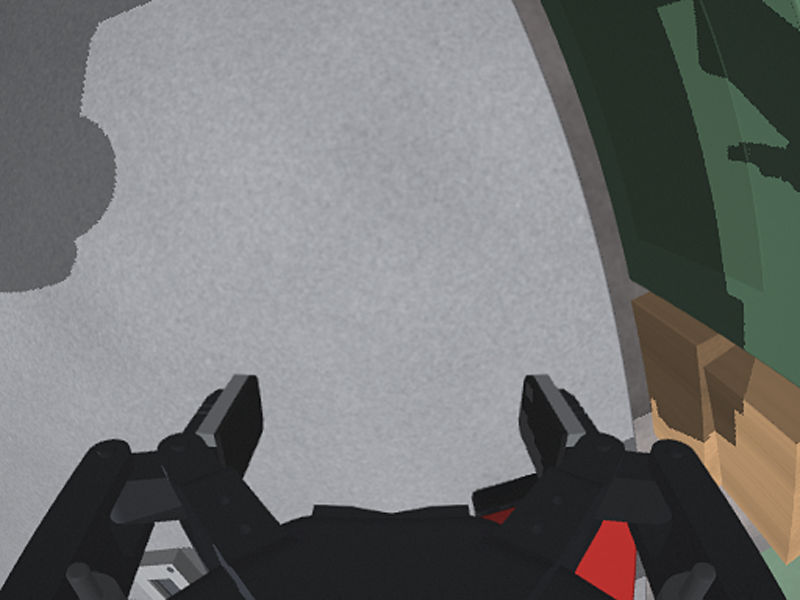

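```bash
cat > h.py <<'E'
import numpy as np,cv2
from workcell import bot
from scipy.spatial.transform import Rotation as R
def rot(q): return R.from_quat([q[1],q[2],q[3],q[0]])
def proj(s,P):
    P=np.atleast_2d(P); c=rot(s["orientation"]).inv().apply(P-np.array(s["position"])); K=s["intrinsics"]
    return np.c_[K[0,0]*c[:,0]/c[:,2]+K[0,2],K[1,1]*c[:,1]/c[:,2]+K[1,2]]
def projw(s,P):
    P=np.atleast_2d(P); c=rot(s["orientation"]).inv().apply(P-np.array(s["position"])); K=s["intrinsics"]
    rr=np.hypot(c[:,0],c[:,1]); th=np.arctan2(rr,c[:,2]); f=K[0,0]
    return np.c_[K[0,2]+f*th*c[:,0]/rr,K[1,2]+f*th*c[:,1]/rr]
def ray(s,uv,z,fish=False):
    K=s["intrinsics"]; d=np.array([(uv[0]-K[0,2])/K[0,0],(uv[1]-K[1,2])/K[1,1]])
    if fish:
        th=np.hypot(*d); d=np.r_[d/th*np.sin(th),np.cos(th)]
    else: d=np.r_[d,1]
    w=rot(s["orientation"]).apply(d); p=np.array(s["position"]); return p+w*(z-p[2])/w[2]
def crop(s,x,y,w,h,k,name):
    im=s["pixels"][y:y+h,x:x+w,::-1]; cv2.imwrite(name,cv2.resize(im,None,fx=k,fy=k,interpolation=cv2.INTER_CUBIC))
E
python3 - <<'E'
from h import *
S={n:bot.snapshot(n) for n in("scene","side")}
import pickle; pickle.dump(S,open("S0.pkl","wb"))
def c(n,x,y):
    s=S[n]; return cv2.resize(s["pixels"][y:y+50,x:x+66,::-1],None,fx=6,fy=6,interpolation=cv2.INTER_CUBIC)
a=np.vstack([np.hstack([c("scene",262,205),c("side",280,215)]),np.hstack([c("scene",265,246),c("side",230,265)])])
cv2.imwrite("pics/crop1.png",a)
a=np.vstack([np.hstack([c("scene",190,155),c("side",230,122)]),np.hstack([c("scene",190,180),c("side",230,150)])])
cv2.imwrite("pics/crop2.png",a)
print("insert?",ray(S["side"],(312,238),.014),ray(S["scene"],(293,225),.014))
print("platen",ray(S["side"],(265,287),.03),ray(S["scene"],(297,268),.03))
print("wheel",ray(S["side"],(409/800*512,227*.64),.112),ray(S["scene"],(339*.64,272*.64),.112))
E
```

```text
insert? [0.46465405 0.04011974 0.014     ] [0.46211499 0.04618844 0.014     ]
platen [0.55262607 0.19582988 0.03      ] [0.55376047 0.19808831 0.03      ]
wheel [ 0.59751243 -0.16200753  0.112     ] [ 0.5966877  -0.16657938  0.112     ]
```

View pics/crop1.png

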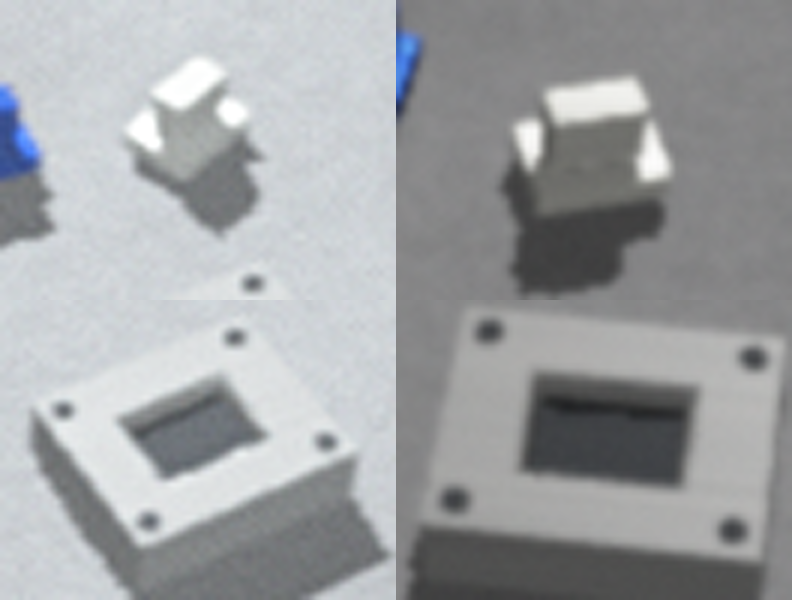

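View pics/crop2.png

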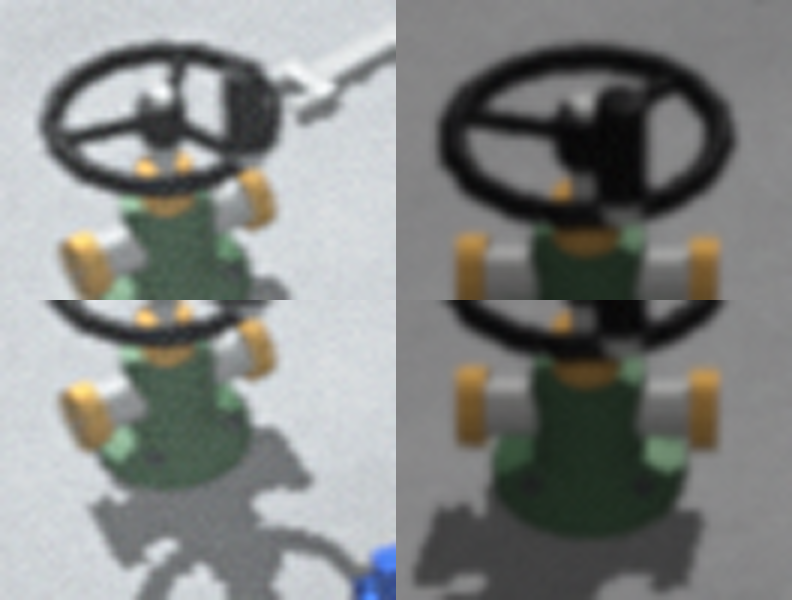

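```bash
cat > fit.py <<'E'
from h import *
import pickle
from scipy.optimize import least_squares
S=pickle.load(open("S0.pkl","rb"))
def px(o,p): return np.array([(q[0]+.5,q[1]+.5) for q in p])/6-.5+np.array(o)
def solve(obs,x0,name):
    def T(x,P): c,s=np.cos(x[2]),np.sin(x[2]); P=np.array(P,float); return np.c_[x[0]+c*P[:,0]-s*P[:,1],x[1]+s*P[:,0]+c*P[:,1],P[:,2]]
    def f(x,o=obs): return np.concatenate([(proj(S[n],T(x,P))-u).ravel() for n,u,P in o])
    r=least_squares(f,x0); print(name,r.x,"deg",np.degrees(r.x[2]),"rms",np.sqrt(np.mean(r.fun**2)))
    for o in obs:
        q=least_squares(lambda x:f(x,[o]),x0); print("  ",o[0],q.x[:2],np.degrees(q.x[2]),np.round(q.fun,1))
# insert, x axis of insert ~ +-x. image right in side = -x, image down = +y
b=[( .018,-.009,.04),(-.018,-.009,.04),(-.018,.009,.04),(.018,.009,.04)]
f=[(-.025,.018,.014),(-.025,-.018,.014),(.025,-.018,.014)]
solve([("side",px((280,215),[(149,90),(239,78),(253,106),(157,120),(275,176),(258,128),(118,124)]),b+f),
 ("scene",px((262,205),[(152,88),(200,58),(226,72),(178,108),(250,117),(232,92),(125,130)]),b+f)],[.46,.04,0.1],"insert")
p=[(.055,-.045,.03),(-.055,-.045,.03),(-.055,.045,.03),(.055,.045,.03)]
k=[(.0265,-.0195,.03),(-.0265,-.0195,.03),(-.0265,.0195,.03),(.0265,.0195,.03)]
solve([("side",px((230,265),[(69,8),(389,38),(364,260),(22,225)]+[(134,74),(303,86),(290,187),(125,170)]),p+k),
 ("scene",px((265,246),[(32,110),(356,155),(140,248)]+[(118,118),(228,74),(268,135),(163,178)]),[p[0],p[2],p[3]]+k)],[.55,.2,0],"platen")
E
python3 fit.py
python3 - <<'E'
from h import *
import pickle
S=pickle.load(open("S0.pkl","rb"))
# wheel rim: fit outer silhouette: use extremes
def q(o,p): return (np.array(p)+.5)/6-.5+np.array(o)
for n,o,pts in(("side",(230,122),[(225,94),(225,200)]),("scene",(190,155),[(253,75),(253,145)])):
    print(n,"handle top",ray(S[n],q(o,pts[0]),.167)[:2],"bot",ray(S[n],q(o,pts[1]),.121)[:2])
from scipy.optimize import least_squares
# rim outer contour threshold
for n,o in(("side",(230,122)),("scene",(190,155))):
    im=S[n]["pixels"].astype(int); m=((im.max(2)<60)).astype(np.uint8)
    sub=np.zeros_like(m); sub[o[1]:o[1]+50,o[0]:o[0]+55]=m[o[1]:o[1]+50,o[0]:o[0]+55]
    ys,xs=np.nonzero(sub); print(n,xs.min(),xs.max(),ys.min(),ys.max())
for n,o,pts in(("side",(230,122),[(58,140),(70,95),(190,44),(280,68),(325,135),(312,160),(45,125)]),("scene",(190,155),[(42,130),(60,80),(150,44),(225,60),(100,180),(170,195),(55,155)])):
    u=np.array([ray(S[n],q(o,a),.112)[:2] for a in pts]); r=least_squares(lambda x:np.hypot(*(u-x[:2]).T)-x[2],[.597,-.163,.06]); print(n,r.x,r.fun)
E
```

```text
insert [0.46304981 0.04637711 0.16277963] deg 9.32658595711394 rms 1.420336254525064
   side [0.46378968 0.04540563] 12.633031369456411 [-0.4 -0.3  0.9  0.3  0.2  1.6 -0.3  0.7 -0.2  0.9 -0.7 -3.   0.5 -0.4]
   scene [0.46155144 0.04701433] 3.656700002726789 [ 0.  -0.1  1.9  0.2  1.5  1.4 -0.5  0.2  0.7  1.3 -4.  -1.6  0.3 -1.4]
platen [ 0.55274366  0.19402599 -0.02241335] deg -1.2841906103232643 rms 0.5662840502643066
   side [0.55315926 0.19350071] -0.9795751937803017 [-0.1 -0.1  0.1 -0.1  0.6  0.1  0.3  0.   1.   0.  -0.9  0.5 -0.7 -0.3
 -0.3 -0.2]
   scene [0.55187505 0.194824  ] -2.3240853672678363 [-0.  -1.1  0.5 -0.3 -0.1  0.   0.   0.2 -1.1  0.4  0.4  0.2  0.4  0.5]
side handle top [ 0.57973029 -0.11884411] bot [ 0.5794478  -0.11291192]
scene handle top [ 0.57591494 -0.10909288] bot [ 0.57461736 -0.11426585]
side 237 284 130 171
scene 199 235 163 186
side [ 0.60067625 -0.17480086  0.05567333] [-0.00163313 -0.00215105  0.00168199 -0.00141611  0.00025888  0.00021502
  0.0030444 ]
scene [ 0.59846421 -0.1682191   0.05904002] [-0.00059338  0.00118004  0.00246464 -0.00299672 -0.00250138  0.00339262
 -0.00094582]
```

```bash
cat >> h.py <<'E'
def plan(pos,jaw):
    """rows for TCP pos, jaw direction angle(rad, mod pi), tool pointing down"""
    o=bot.observe(); r0=rot(o["tool_rot"]); A=r0.as_matrix()
    best=None
    for k in(0,np.pi):
        z=np.array([np.cos(jaw+k),np.sin(jaw+k),0]); y=np.array([0,0,-1.]); x=np.cross(y,z)
        r=(r0.inv()*R.from_matrix(np.c_[x,y,z])).as_rotvec()
        if best is None or np.linalg.norm(r)<np.linalg.norm(best): best=r
    sh=A.T@(np.array(pos)-o["position"])
    print("t",round(o["t"],2),"pos",o["position"].round(4),"F",o["contact_force"].round(1),"w",round(o["width"],4),"jawang",np.degrees(np.arctan2(A[1,2],A[0,2])).round(2), "axes x,y,z\n",A.round(3),"j",o["joint_pos"].round(2))
    print("shift",(sh/.4).round(4),"turn",(best/(np.pi/2)).round(4), "nrows>=",max(np.linalg.norm(sh)/.05,np.degrees(np.linalg.norm(best))/8.59))
E
python3 -c "
from h import *
plan((.463,.046,.16),np.radians(100))
plan((.54,.07,.22),np.radians(100))"
```

```text
t 0.85 pos [0.2496 0.6271 0.2313] F [-0.5 -0.2 -0.1] w 0.0856 jawang 68.3 axes x,y,z
 [[ 0.929 -0.     0.37 ]
 [-0.37  -0.     0.929]
 [-0.    -1.    -0.   ]] j [ 1.04  0.29  1.58 -0.    1.28 -0.15]
shift [ 1.033   0.1783 -1.1526] turn [ 0.     -0.3523 -0.    ] nrows>= 12.463955584683513
t 0.85 pos [0.2496 0.6271 0.2313] F [-0.5 -0.2 -0.1] w 0.0856 jawang 68.3 axes x,y,z
 [[ 0.929 -0.     0.37 ]
 [-0.37  -0.     0.929]
 [-0.    -1.    -0.   ]] j [ 1.04  0.29  1.58 -0.    1.28 -0.15]
shift [ 1.1897  0.0283 -1.0256] turn [ 0.     -0.3523 -0.    ] nrows>= 12.568103079036785
```

```bash
python3 -m pendant '[0.6,0,-0.6,0,-0.18,0,0.6,0,-0.6,0,-0.18,0,0.6,0,-0.6,0,-0.18,0,0.6,0,-0.6,0,-0.18,0,0.6,0,-0.6,0,-0.18,0,0.6,0,-0.6,0,-0.18,0,0.6,0,-0.6,0,-0.18,0,0.6,0,-0.6,0,-0.18,0,0.6,0,-0.6,0,-0.18,0]' 0 60
python3 -c "
from h import *
plan((.463,.046,.18),np.radians(100))"
```

```text
t: 1.75
position: [0.3842, 0.3148, 0.2316]
tool_rot: [0.707, -0.706, 0.035, -0.035]
contact_force: [0.3, 0.8, 1.1]
width: 0.0851
t 1.75 pos [0.3842 0.3148 0.2316] F [0.3 0.8 1.1] w 0.0851 jawang 84.36 axes x,y,z
 [[ 0.995  0.     0.098]
 [-0.098  0.001  0.995]
 [ 0.    -1.     0.001]] j [ 0.48 -0.12  2.01  0.    1.25 -0.99]
shift [ 0.2619  0.1287 -0.6496] turn [-0.0004 -0.1737  0.0003] nrows>= 5.696742547779747
```

```bash
python3 -m pendant '[0.262,0.129,-0.65,0,-0.174,0,0.262,0.129,-0.65,0,-0.174,0,0.262,0.129,-0.65,0,-0.174,0,0.262,0.129,-0.65,0,-0.174,0,0.262,0.129,-0.65,0,-0.174,0,0.262,0.129,-0.65,0,-0.174,0,0.262,0.129,-0.65,0,-0.174,0]' 0 60
python3 - <<'E'
from h import *
import pickle
s=bot.snapshot("wrist"); pickle.dump(s,open("W1.pkl","wb"))
im=s["pixels"][:,:,::-1]
cv2.imwrite("pics/w1.png",cv2.resize(im,(800,600),interpolation=cv2.INTER_CUBIC))
print(s["position"],projw(s,[.463,.046,.02]),bot.find_in("wrist","insert")); plan((.463,.046,.018),np.radians(100))
E
```

```text
t: 2.45
position: [0.464, 0.0435, 0.1789]
tool_rot: [-0.704, 0.705, 0.061, -0.061]
contact_force: [0.2, 1.0, 0.5]
width: 0.0855
[0.38948659 0.03085345 0.32082551] [[252.10567742 173.04243674]] [{'rect': [184.5, 216.5, 37.6, 49.9], 'p': 0.94}, {'rect': [227.4, 147.5, 41.7, 50.3], 'p': 0.56}]
t 2.55 pos [0.4634 0.0468 0.1795] F [-0.9  0.5 -1. ] w 0.0852 jawang 100.1 axes x,y,z
 [[ 0.984 -0.001 -0.175]
 [ 0.175  0.001  0.984]
 [-0.001 -1.     0.001]] j [-0.12 -0.14  2.12  0.    1.16 -1.87]
shift [-0.0011  0.4038 -0.0023] turn [-0.0006  0.0012 -0.0004] nrows>= 3.2304809731778144
```

View pics/w1.png

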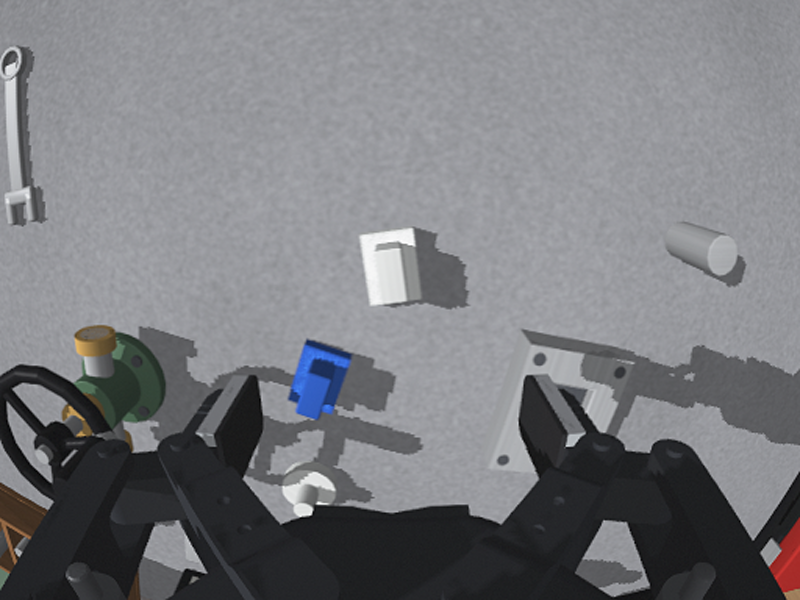

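```bash
python3 - <<'E'
from h import *
import pickle
s=pickle.load(open("W1.pkl","rb"))
crop(s,220,140,66,60,10,"pics/w1c.png")
E
```

```text
(no output)
```

View pics/w1c.png

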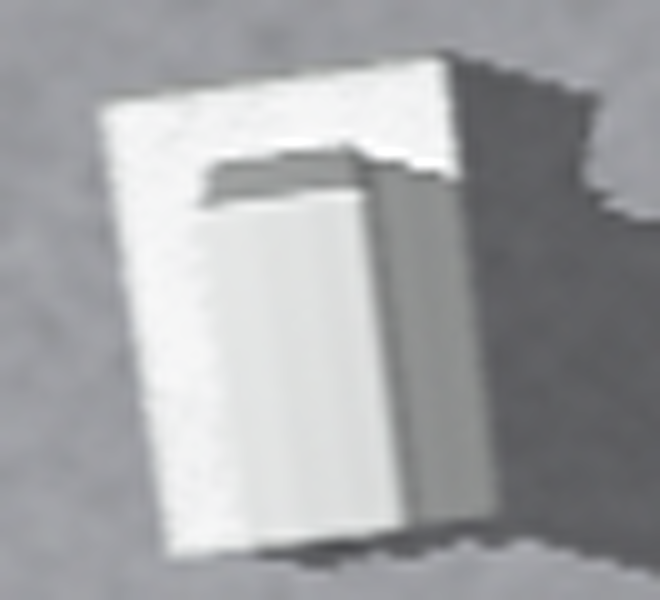

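```bash
python3 - <<'E'
from h import *
import pickle
from scipy.optimize import least_squares
s=pickle.load(open("W1.pkl","rb"))
u=(np.array([(100,108),(445,60),(498,515),(168,555),(205,208),(362,190),(408,528),(248,545)])+.5)/10-.5+[220,140]
P=np.array([(-.025,-.018,.014),(-.025,.018,.014),(.025,.018,.014),(.025,-.018,.014),(-.018,-.009,.04),(-.018,.009,.04),(.018,.009,.04),(.018,-.009,.04)])
def T(x): c,d=np.cos(x[2]),np.sin(x[2]); return np.c_[x[0]+c*P[:,0]-d*P[:,1],x[1]+d*P[:,0]+c*P[:,1],P[:,2]]
r=least_squares(lambda x:(projw(s,T(x))-u).ravel(),[.463,.046,.1]); print(r.x,np.degrees(r.x[2]),r.fun.round(1))
plan((r.x[0],r.x[1],.019),r.x[2]+np.pi/2)
# platen from this view for cross-check
for uv in [(523,333),(489,468)]: print(ray(s,np.array(uv)*.64,.03,True))
E
```

```text
[0.46226022 0.04365238 0.3017608 ] 17.289620457160186 [ 0.3 -0.6  0.  -0.2  0.1 -0.2  0.2 -0.1 -1.7 -0.2  1.1 -0.8  1.   0.8
 -1.   1.3]
t 2.55 pos [0.4634 0.0468 0.1795] F [-0.9  0.5 -1. ] w 0.0852 jawang 100.1 axes x,y,z
 [[ 0.984 -0.001 -0.175]
 [ 0.175  0.001  0.984]
 [-0.001 -1.     0.001]] j [-0.12 -0.14  2.12  0.    1.16 -1.87]
shift [-0.0039  0.4013 -0.0077] turn [-0.0006 -0.0798 -0.0004] nrows>= 3.2111393137221365
[0.48860452 0.14131702 0.03      ]
[0.60546153 0.14805796 0.03      ]
```

```bash
cat > ov.py <<'E'
from h import *
from scipy.optimize import least_squares
P=np.array([(-.025,-.018,.014),(-.025,.018,.014),(.025,.018,.014),(.025,-.018,.014),(-.018,-.009,.04),(-.018,.009,.04),(.018,.009,.04),(.018,-.009,.04)])
def T(x): c,d=np.cos(x[2]),np.sin(x[2]); return np.c_[x[0]+c*P[:,0]-d*P[:,1],x[1]+d*P[:,0]+c*P[:,1],P[:,2]]
def draw(s,f,x,o,k,wh):
    im=cv2.resize(s["pixels"][o[1]:o[1]+wh[1],o[0]:o[0]+wh[0],::-1],None,fx=k,fy=k,interpolation=cv2.INTER_CUBIC)
    q=((f(s,T(x))-o+.5)*k).astype(np.int32)
    for a in(q[:4],q[4:]): cv2.polylines(im,[a.reshape(-1,1,2)],True,(0,0,255),1)
    return im
E
python3 - <<'E'
from ov import *
import pickle
s=bot.snapshot("wrist"); pickle.dump(s,open("W2.pkl","wb"))
S=pickle.load(open("S0.pkl","rb"))
a=[]
for d in(12.5,17):
    x=[.4625,.0445,np.radians(d)]
    a.append(np.hstack([draw(s,projw,x,(222,140),7,(40,42)),draw(S["side"],proj,x,(291,222),7,(40,42)),draw(S["scene"],proj,x,(275,209),7,(34,42))]))
cv2.imwrite("pics/ov1.png",np.vstack(a)); print(s["position"],s["orientation"])
E
```

```text
[0.38882347 0.03367979 0.32144177] [0.09548301 0.63496781 0.75796177 0.11486005]
```

View pics/ov1.png

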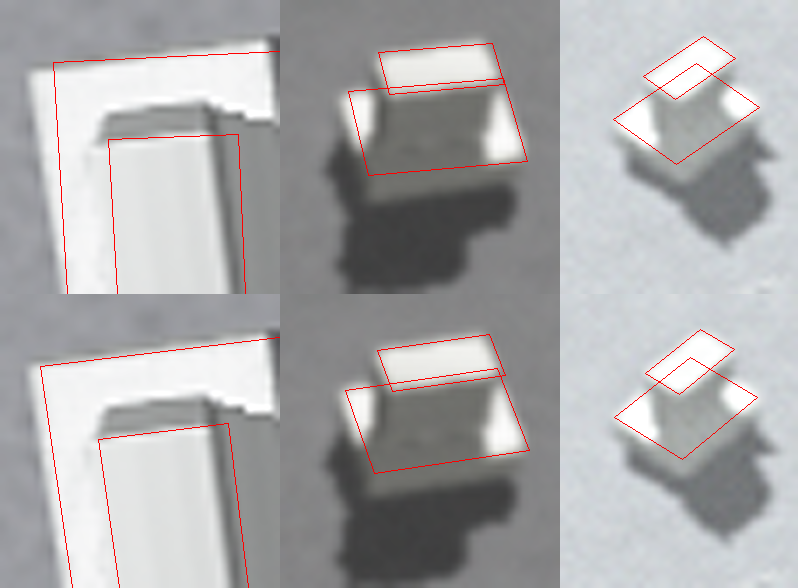

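```bash
python3 -c "
from h import *
plan((.4625,.045,.019),np.radians(105.5))"
```

```text
t 2.6 pos [0.4633 0.0476 0.1797] F [ 0.7 -0.8 -0.2] w 0.0851 jawang 100.21 axes x,y,z
 [[ 0.984 -0.    -0.177]
 [ 0.177  0.001  0.984]
 [-0.    -1.     0.001]] j [-0.12 -0.14  2.12  0.    1.16 -1.87]
shift [-0.0029  0.4019 -0.0064] turn [-0.0005 -0.0588 -0.0001] nrows>= 3.215430524796377
```

```bash
python3 -m pendant '[-0.003,0.1,-0.006,0,-0.059,0,-0.003,0.2,-0.006,0,-0.059,0,-0.003,0.3,-0.006,0,-0.059,0,-0.003,0.36,-0.006,0,-0.059,0,-0.003,0.402,-0.006,0,-0.059,0,-0.003,0.402,-0.006,0,-0.059,0]' 0 60
python3 -m pendant '[0,0,0,0,0,0,0,0,0,0,0,0,0,0,0,0,0,0,0,0,0,0,0,0,0,0,0,0,0,0,0,0,0,0,0,0,0,0,0,0,0,0]' 255 60
python3 - <<'E'
from h import *
plan((.463,.046,.16),np.radians(88.7))
s=bot.snapshot("side"); crop(s,260,180,100,75,8,"pics/g1.png")
E
```

```text
t: 3.2
position: [0.4601, 0.0463, 0.0167]
tool_rot: [0.701, -0.7, -0.095, 0.098]
contact_force: [-0.8, -0.6, -0.5]
width: 0.0853
t: 3.9
position: [0.4634, 0.0438, 0.0199]
tool_rot: [-0.701, 0.701, 0.096, -0.094]
contact_force: [-0.8, 0.3, 5.5]
width: 0.0168
t 3.9 pos [0.4634 0.0438 0.0199] F [-0.8  0.3  5.5] w 0.0168 jawang 105.45 axes x,y,z
 [[ 0.964  0.002 -0.266]
 [ 0.266 -0.     0.964]
 [ 0.002 -1.    -0.001]] j [-0.12  0.12  2.21  0.    0.81 -1.96]
shift [ 0.0011 -0.3502  0.0053] turn [0.0002 0.1861 0.0011] nrows>= 2.8018868842330633
```

View pics/g1.png

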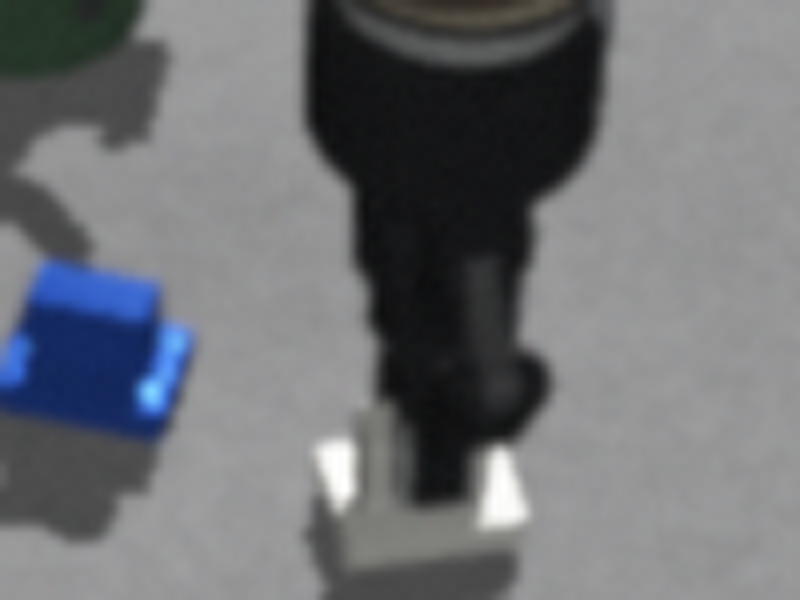

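```bash
python3 -m pendant '[0,-0.1,0,0,0,0,0,-0.2,0,0,0,0,0,-0.2,0,0,0,0,0,-0.2,0,0,0,0]' 255 80
python3 - <<'E'
from ov import *
import pickle
from h import *
o=bot.observe(); plan((.553,.194,.12),np.radians(88.7))
s={n:bot.snapshot(n) for n in("side","scene","wrist")}; pickle.dump(s,open("S2.pkl","wb"))
a=[]
A=rot(o["tool_rot"]).as_matrix(); yaw=np.arctan2(A[1,2],A[0,2])-np.pi/2; print(np.degrees(yaw))
for dx in(0,.004):
    # shift along insert x
    p=o["position"]; x=[p[0]+dx*np.cos(yaw),p[1]+dx*np.sin(yaw),yaw]
    import ov
    P0=ov.P.copy(); ov.P=P0+[0,0,p[2]-.0185]
    row=[]
    for n,f in(("side",proj),("scene",proj),("wrist",projw)):
        q=f(s[n],T(x)).mean(0); oo=(int(q[0])-22,int(q[1])-22); row.append(draw(s[n],f,x,oo,6,(44,44)))
    a.append(np.hstack(row)); ov.P=P0
cv2.imwrite("pics/ov2.png",np.vstack(a))
E
```

```text
t: 4.35
position: [0.4625, 0.0439, 0.0992]
tool_rot: [-0.701, 0.701, 0.095, -0.095]
contact_force: [-0.0, -0.6, -1.9]
width: 0.0165
t 4.35 pos [0.4625 0.0439 0.0992] F [-0.  -0.6 -1.9] w 0.0165 jawang 105.46 axes x,y,z
 [[ 0.964  0.001 -0.267]
 [ 0.267 -0.     0.964]
 [ 0.001 -1.    -0.   ]] j [-0.12 -0.03  2.19 -0.    0.98 -1.96]
shift [ 0.318  -0.0517  0.3014] turn [0.0002 0.1862 0.0007] nrows>= 3.5299154266900077
15.45622609114165
```

View pics/ov2.png

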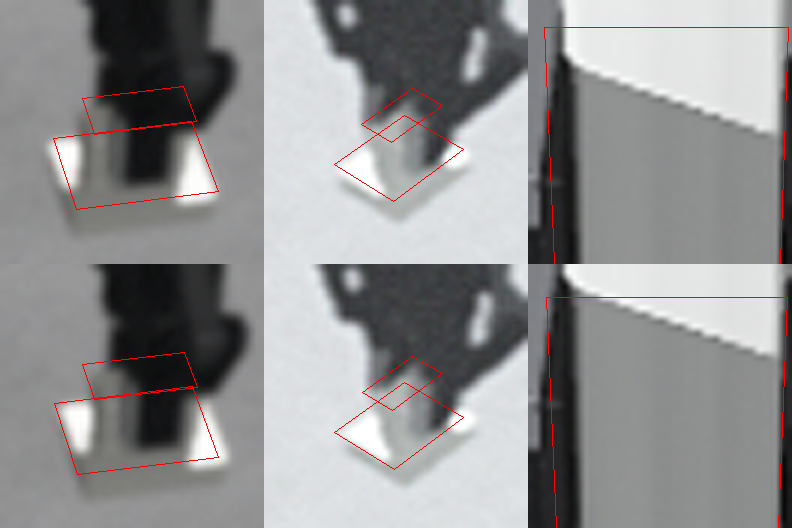

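```bash
python3 -m pendant '[0.1,0,0.1,0,0.09,0,0.2,0,0.2,0,0.18,0,0.318,0.03,0.301,0,0.187,0,0.318,0.048,0.301,0,0.187,0,0.318,0.048,0.301,0,0.187,0,0.318,0.048,0.301,0,0.187,0]' 255 80
python3 - <<'E'
from h import *
import pickle
plan((.553,.194,.08),np.radians(88.7))
s={n:bot.snapshot(n) for n in("side","scene","wrist")}; pickle.dump(s,open("S3.pkl","wb"))
a=[]
for n,o in(("side",(225,245)),("scene",(262,226))):
    im=s[n]["pixels"][o[1]:o[1]+75,o[0]:o[0]+66,::-1]; a.append(cv2.resize(im,None,fx=6,fy=6,interpolation=cv2.INTER_CUBIC))
cv2.imwrite("pics/p1.png",np.hstack(a)); cv2.imwrite("pics/p1w.png",cv2.resize(s["wrist"]["pixels"][180:,100:400,::-1],None,fx=2.6,fy=2.6,interpolation=cv2.INTER_CUBIC))
E
```

```text
t: 5.1
position: [0.5512, 0.1941, 0.0769]
tool_rot: [-0.707, 0.708, -0.01, 0.006]
contact_force: [0.3, -0.3, -0.6]
width: 0.0164
t 5.1 pos [0.5512 0.1941 0.0769] F [ 0.3 -0.3 -0.6] w 0.0164 jawang 88.72 axes x,y,z
 [[ 1.    -0.005  0.022]
 [-0.022 -0.001  1.   ]
 [-0.005 -1.    -0.001]] j [ 0.17  0.27  1.91 -0.    0.97 -1.38]
shift [ 0.0044 -0.0077 -0.0001] turn [ 0.0009  0.0002 -0.0034] nrows>= 0.07086284629783904
```

View pics/p1.png

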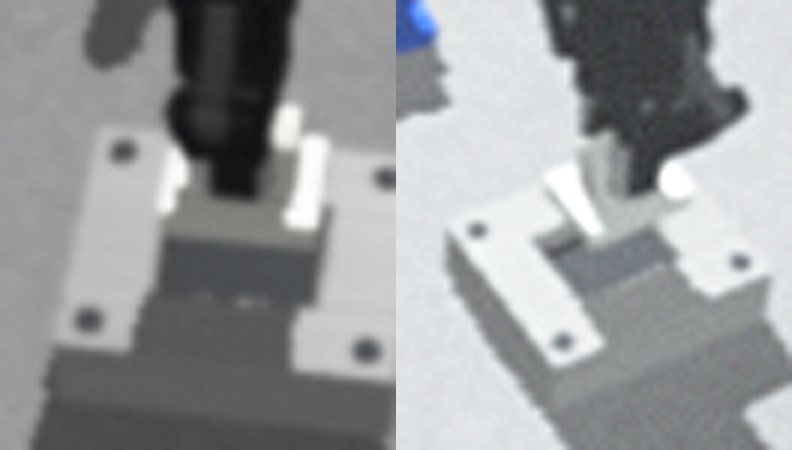

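View pics/p1w.png

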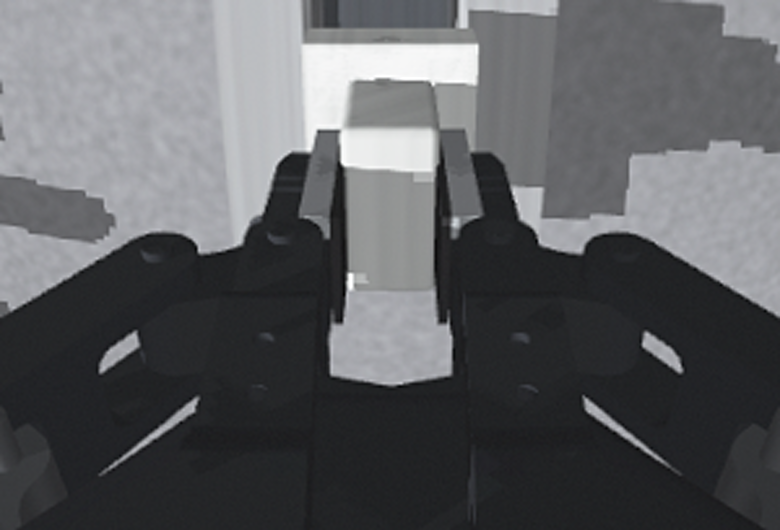

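```bash
cat > fit2.py <<'E'
from h import *
import pickle
from scipy.optimize import least_squares
S=pickle.load(open("S3.pkl","rb"))
def px(o,p,k=6): return (np.array(p,float)+.5)/k-.5+np.array(o)
f=[(-.025,-.018,0),(-.025,.018,0),(.025,.018,0)]
yaw=np.radians(-1.28)
def T(x,P): c,s=np.cos(yaw),np.sin(yaw); P=np.array(P); return np.c_[x[0]+c*P[:,0]-s*P[:,1],x[1]+s*P[:,0]+c*P[:,1],x[2]+P[:,2]]
obs=[("side",proj,px((225,245),[(327,135),(320,230),(160,213)]),f),
("scene",proj,px((262,226),[(205,237),(150,172)]),[(.025,.018,0),(.025,-.018,0)])]
wp=px((100,180),[(303,40),(478,42)],2.6); 
obs.append(("wrist",projw,wp,[(-.025,-.018,0),(-.025,.018,0)]))
F=lambda x,oo:np.concatenate([(p(S[n],T(x,P))-u).ravel() for n,p,u,P in oo])
r=least_squares(F,[.552,.194,.071],args=(obs[:2],)); print("side+scene",r.x,r.fun.round(1))
for o in obs:
    r=least_squares(lambda x:F([x[0],x[1],.071],[o]),[.552,.194]); print(o[0],r.x,r.fun.round(1))
# wrist: pocket side edges & foot edges y
w=S["wrist"]
for u in[(305,15),(462,15)]: print("pocket edge",ray(w,px((100,180),[u],2.6)[0],.03,True))
for u in[(303,42),(478,42)]: print("foot edge",ray(w,px((100,180),[u],2.6)[0],.071,True))
E
python3 fit2.py
python3 - <<'E'
from h import *
import pickle
S=pickle.load(open("S3.pkl","rb"))
crop(S["wrist"],190,130,116,76,6.8,"pics/p1w2.png")
E
```

```text
side+scene [0.55082697 0.19987082 0.07602714] [ 0.5  0.6 -0.4 -0.3 -0.2 -0.1 -0.7 -0.8  0.7  0.6]
side [0.55120409 0.19577179] [ 0.4  0.6 -0.4 -0.4 -0.  -0.2]
scene [0.54828091 0.1965831 ] [-0.7 -0.7  0.7  0.7]
wrist [0.55058373 0.19348717] [-0.2  0.4  0.2 -0.4]
pocket edge [0.53150589 0.17184432 0.03      ]
pocket edge [0.53248643 0.21229923 0.03      ]
foot edge [0.52536915 0.17613934 0.071     ]
foot edge [0.52623375 0.21194474 0.071     ]
```

View pics/p1w2.png

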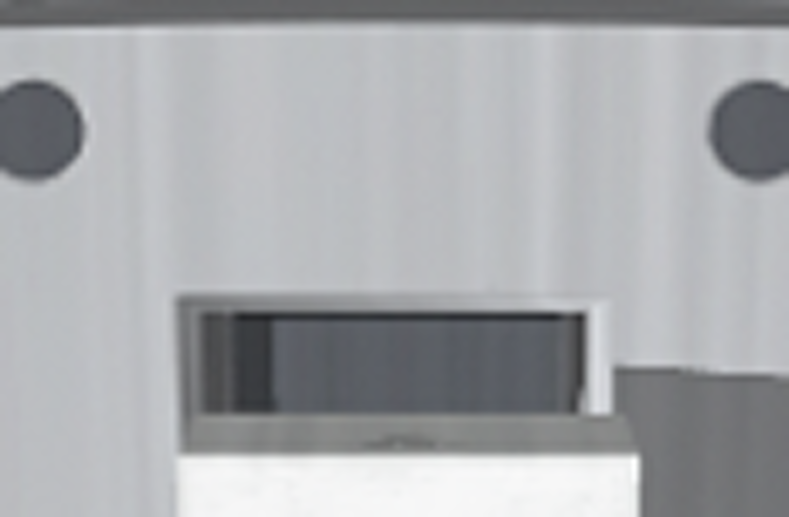

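```bash
python3 - <<'E'
from h import *
import pickle
w=pickle.load(open("S3.pkl","rb"))["wrist"]
g=lambda u,z:ray(w,(np.array(u)+.5)/6.8-.5+[190,130],z,True)[:2].round(4)
print("mouth outer",g((178,297),.03),g((612,297),.03)," lower",g((184,400),.03),g((613,400),.03))
print("platen edge",g((100,25),.03),g((394,22),.03),g((700,22),.03),"holes",g((33,132),.03),g((760,132),.03))
for z in(.069,.071,.073): print("foot top",z,g((178,453),z),g((640,453),z))
E
```

```text
mouth outer [0.5231 0.1715] [0.5241 0.2137]  lower [0.5336 0.1715] [0.5346 0.2139]
platen edge [0.4962 0.1653] [0.4968 0.1932] [0.4973 0.2222] holes [0.5062 0.1582] [0.508  0.2281]
foot top 0.069 [0.5262 0.1756] [0.5271 0.2123]
foot top 0.071 [0.5256 0.1759] [0.5264 0.212 ]
foot top 0.073 [0.5249 0.1761] [0.5258 0.2118]
```

```bash
python3 -m pendant '[0.0025,0.03,-0.003,0,0,0,0.0025,0.05,-0.003,0,0,0,0.0025,0.06,-0.003,0,0,0,0.0025,0.07,-0.003,0,0,0,0.0025,0.08,-0.003,0,0,0,0.0025,0.083,-0.003,0,0,0,0.0025,0.083,-0.003,0,0,0]' 255 100
python3 - <<'E'
from h import *
plan((.552,.193,.042),np.radians(88.7))
s=bot.snapshot("wrist"); crop(s,190,130,116,85,6.8,"pics/p2w.png")
s=bot.snapshot("side"); crop(s,225,245,66,60,9,"pics/p2s.png")
E
```

```text
t: 5.95
position: [0.5538, 0.1928, 0.0464]
tool_rot: [-0.707, 0.707, -0.008, 0.008]
contact_force: [-0.1, -0.0, -1.2]
width: 0.0154
t 5.95 pos [0.5538 0.1928 0.0464] F [-0.1 -0.  -1.2] w 0.0154 jawang 88.64 axes x,y,z
 [[ 1.    -0.     0.024]
 [-0.024 -0.     1.   ]
 [-0.    -1.    -0.   ]] j [ 0.16  0.31  1.91  0.    0.91 -1.39]
shift [-0.0046  0.0109  0.0005] turn [ 0.     -0.0007 -0.0002] nrows>= 0.09471140115192844
```

View pics/p2w.png

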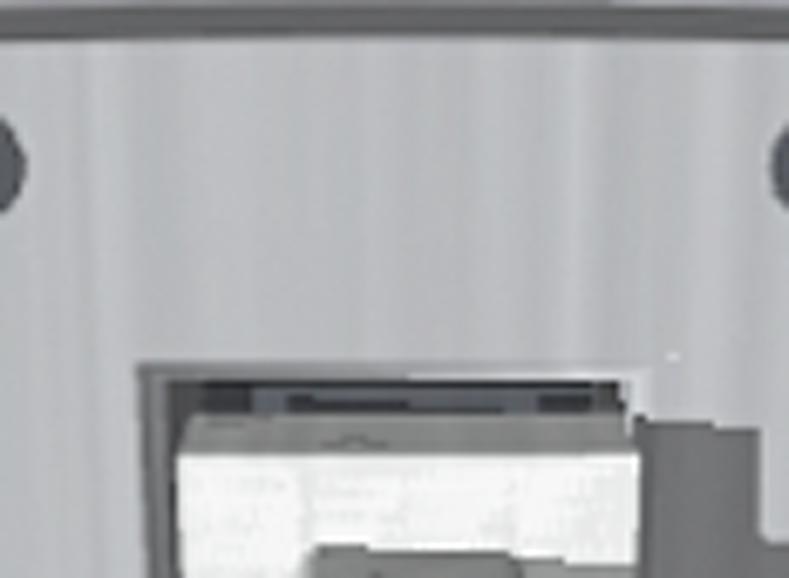

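View pics/p2s.png

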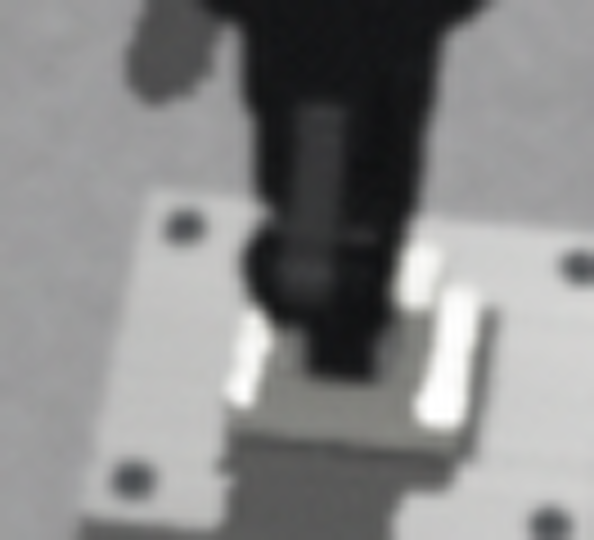

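```bash
python3 - <<'E'
from h import *
w=bot.snapshot("wrist")
g=lambda u,z:ray(w,(np.array(u)+.5)/6.8-.5+[190,130],z,True)[:2].round(4)
a,b=g((137,365),.03),g((652,370),.03); print("mouth outer",a,b,"c",(a+b)/2+[.0285,-.00065])
print("holes mid",(g((-7,165),.03)+g((800,168),.03))/2, "edge",g((394,38),.03)+[.055,0])
for z in(.039,.041): a,b=g((177,453),z),g((641,453),z); print("foot top",z,a,b,(a+b)/2+[.025,-.0006])
E
```

```text
mouth outer [0.5233 0.1714] [0.5248 0.2137] c [0.55255 0.1919 ]
holes mid [0.50715 0.1931 ] edge [0.5521 0.1932]
foot top 0.039 [0.528  0.1754] [0.5289 0.2118] [0.55345 0.193  ]
foot top 0.041 [0.5274 0.1757] [0.5282 0.2116] [0.5528  0.19305]
```

```bash
python3 -m pendant '[-0.0015,0.003,-0.0025,0,0,0,-0.0015,0.006,-0.0025,0,0,0,-0.0015,0.009,-0.0025,0,0,0,-0.0015,0.012,-0.0025,0,0,0,-0.0015,0.012,-0.0025,0,0,0,-0.0015,0.012,-0.0025,0,0,0]' 255 110
python3 - <<'E'
from h import *
plan((.552,.193,.036),np.radians(88.7))
E
```

```text
t: 6.7
position: [0.5534, 0.1918, 0.0421]
tool_rot: [-0.707, 0.707, -0.008, 0.008]
contact_force: [-0.4, -1.5, 2.0]
width: 0.0156
t 6.7 pos [0.5534 0.1918 0.0421] F [-0.4 -1.5  2. ] w 0.0156 jawang 88.64 axes x,y,z
 [[ 1.     0.     0.024]
 [-0.024 -0.     1.   ]
 [ 0.    -1.    -0.   ]] j [ 0.16  0.32  1.92 -0.    0.91 -1.39]
shift [-0.0035  0.0153  0.003 ] turn [ 0.     -0.0006  0.    ] nrows>= 0.12792038743214648
```

Just touching the ejector plate; now press on in small steps.

```bash
python3 -m pendant '[0,0.004,0,0,0,0,0,0.008,0,0,0,0,0,0.011,0,0,0,0,0,0.014,0,0,0,0,0,0.014,0,0,0,0]' 255 115
python3 -m pendant '[0,0.002,0,0,0,0,0,0.003,0,0,0,0,0,0.003,0,0,0,0]' 255 115
```

```text
t: 7.2
position: [0.5534, 0.1918, 0.0374]
tool_rot: [-0.707, 0.707, -0.008, 0.008]
contact_force: [-3.4, -1.6, 6.9]
width: 0.0156
t: 7.5
position: [0.5534, 0.1918, 0.0363]
tool_rot: [-0.707, 0.707, -0.008, 0.008]
contact_force: [-4.4, -0.9, 7.6]
width: 0.0154
```

```bash
python3 -m pendant '[0,0.002,0,0,0,0,0,0.004,0,0,0,0,0,0.004,0,0,0,0]' 255 115
python3 -m pendant '[0,0.002,0,0,0,0,0,0.004,0,0,0,0,0,0.004,0,0,0,0]' 255 115
python3 - <<'E'
from h import *
s=bot.snapshot("wrist"); crop(s,190,130,116,85,6.8,"pics/p3w.png")
s=bot.snapshot("side"); crop(s,225,245,66,60,9,"pics/p3s.png")
E
```

```text
t: 7.8
position: [0.5535, 0.1918, 0.0361]
tool_rot: [-0.707, 0.707, -0.009, 0.008]
contact_force: [-7.5, -2.1, 14.0]
width: 0.0153
t: 8.1
position: [0.5536, 0.1918, 0.036]
tool_rot: [-0.707, 0.707, -0.009, 0.007]
contact_force: [-10.2, -2.7, 21.4]
width: 0.0156
```

View pics/p3w.png

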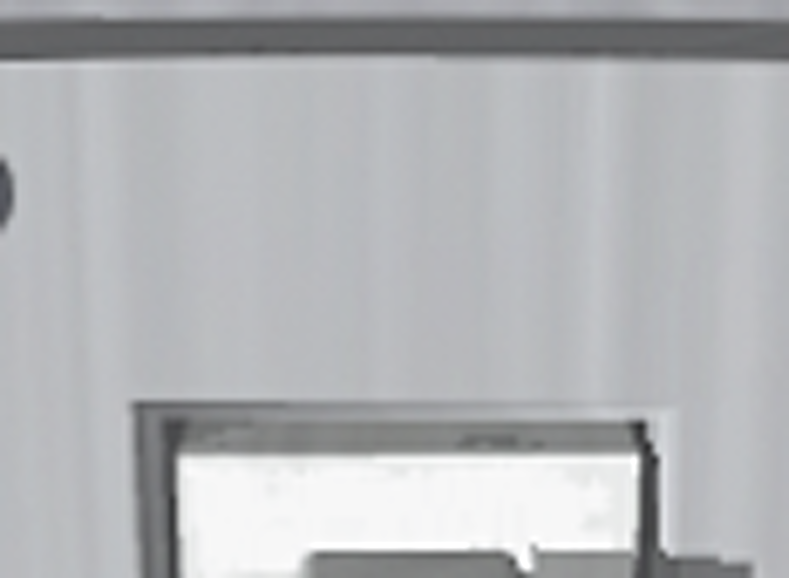

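View pics/p3s.png

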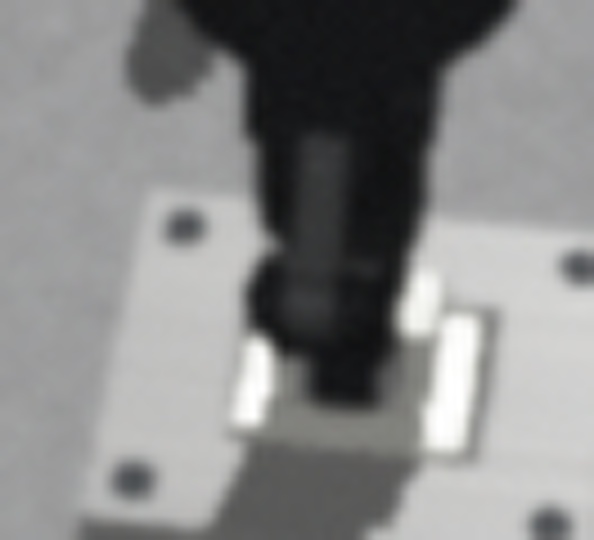

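```bash
python3 -m pendant '[-0.002,0.001,0,0,0,0,-0.003,0.002,0,0,0,0,-0.003,0.003,0,0,0,0,-0.003,0.003,0,0,0,0]' 255 115
python3 - <<'E'
from h import *
w=bot.snapshot("wrist"); crop(w,190,130,116,85,6.8,"pics/p4w.png"); print(bot.observe()["position"],bot.observe()["contact_force"])
g=lambda u,z:ray(w,(np.array(u)+.5)/6.8-.5+[190,130],z,True)[:2].round(4)
print("mouth",g((135,403),.03),g((680,403),.03))
for z in(.03,.032,.036): print(z,"foot",g((177,455),z),g((640,455),z))
E
```

```text
t: 8.6
position: [0.5536, 0.1918, 0.036]
tool_rot: [-0.707, 0.707, -0.008, 0.008]
contact_force: [-10.5, -3.2, 24.6]
width: 0.0156
[0.55359941 0.1918306  0.03599621] [-10.48411673  -3.43433084  26.00265694]
mouth [0.5228 0.1716] [0.5238 0.2136]
0.03 foot [0.5271 0.1746] [0.5279 0.2105]
0.032 foot [0.5264 0.1749] [0.5272 0.2103]
0.036 foot [0.5251 0.1754] [0.5259 0.2098]
```

View pics/p4w.png

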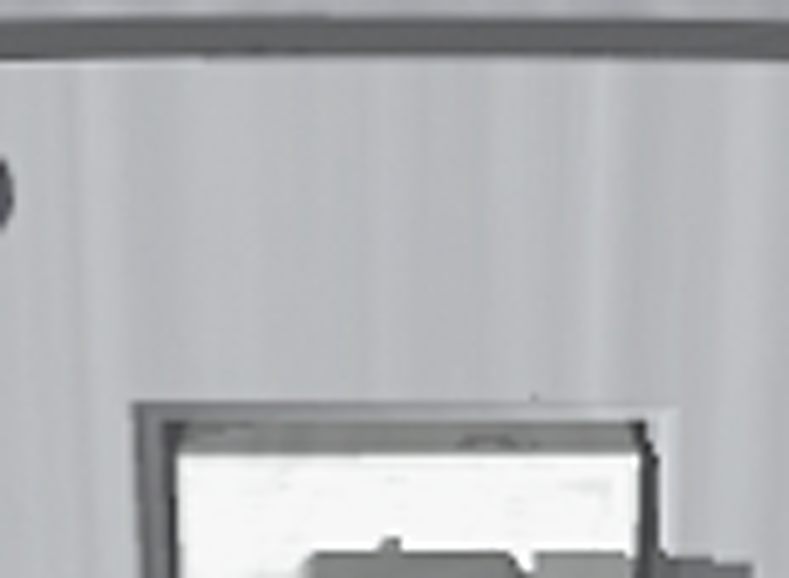

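```bash
python3 -m pendant '[0,-0.003,0,0,0,0,0,-0.005,0,0,0,0,0,-0.005,0,0,0,0]' 255 115
python3 -m pendant '[0,0,0,0,0,0,0,0,0,0,0,0,0,0,0,0,0,0,0,0,0,0,0,0,0,0,0,0,0,0,0,0,0,0,0,0]' 0 60
python3 -m pendant '[0,-0.1,0,0,0,0,0,-0.2,0,0,0,0,0,-0.3,0,0,0,0,0,-0.4,0,0,0,0,0,-0.4,0,0,0,0,0,-0.4,0,0,0,0]' 0 60
python3 - <<'E'
from h import *
w=bot.snapshot("wrist"); cv2.imwrite("pics/p5w.png",cv2.resize(w["pixels"][:,:,::-1],(800,600),interpolation=cv2.INTER_CUBIC))
s=bot.snapshot("side"); crop(s,225,245,66,60,9,"pics/p5s.png")
import pickle; pickle.dump((w,s,bot.snapshot("scene")),open("S5.pkl","wb"))
plan((.575,-.115,.22),np.radians(90))
E
```

```text
t: 8.95
position: [0.5535, 0.1918, 0.036]
tool_rot: [-0.707, 0.707, -0.008, 0.009]
contact_force: [-5.7, -2.2, 15.1]
width: 0.0155
t: 9.55
position: [0.552, 0.1917, 0.0322]
tool_rot: [-0.707, 0.707, -0.009, 0.008]
contact_force: [-0.9, 0.3, 0.8]
width: 0.0859
t: 10.15
position: [0.5528, 0.1919, 0.194]
tool_rot: [0.707, -0.707, 0.007, -0.009]
contact_force: [-0.9, 0.4, 0.5]
width: 0.0851
t 10.3 pos [0.5509 0.1916 0.1904] F [ 0.2 -0.4 -0.6] w 0.0854 jawang 88.64 axes x,y,z
 [[ 1.    -0.004  0.024]
 [-0.024 -0.001  1.   ]
 [-0.004 -1.    -0.001]] j [ 0.16  0.13  1.84 -0.    1.18 -1.39]
shift [ 0.0782 -0.0738 -0.7648] turn [ 0.0004 -0.0152 -0.0023] nrows>= 6.178604069605156
```

View pics/p5w.png

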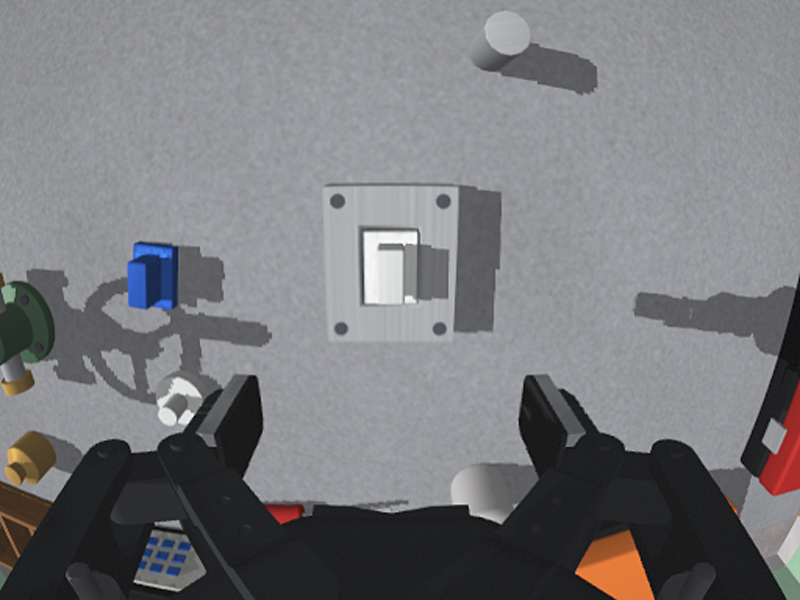

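View pics/p5s.png

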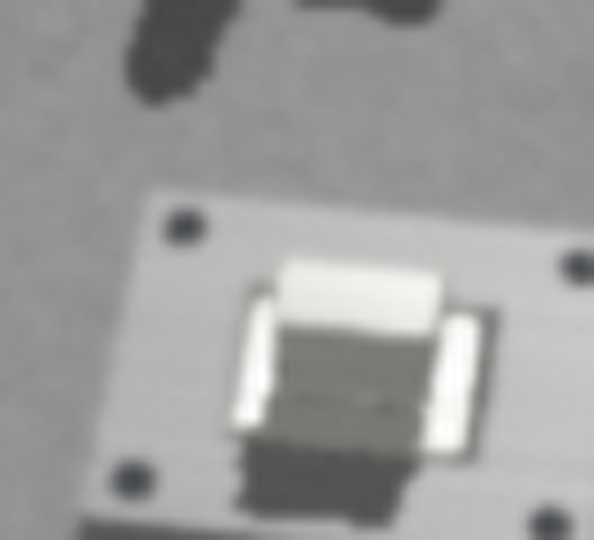

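```bash
python3 -m pendant '[0.078,-0.12,-0.3,0,-0.015,0,0.078,-0.12,-0.5,0,-0.015,0,0.078,-0.12,-0.765,0,-0.015,0,0.078,-0.12,-0.765,0,-0.015,0,0.078,-0.12,-0.765,0,-0.015,0,0.078,-0.12,-0.765,0,-0.015,0,0.078,-0.12,-0.765,0,-0.015,0,0.078,-0.12,-0.765,0,-0.015,0,0.078,-0.12,-0.765,0,-0.015,0]' 0 60
python3 - <<'E'
from h import *
import pickle
w=bot.snapshot("wrist"); cv2.imwrite("pics/v1w.png",cv2.resize(w["pixels"][:,:,::-1],(800,600),interpolation=cv2.INTER_CUBIC))
pickle.dump(w,open("W6.pkl","wb"))
plan((.577,-.116,.128),np.radians(90))
print(projw(w,[[.577,-.116,.167],[.577,-.116,.121],[.598,-.17,.118]])/.64, bot.find_in("wrist","handle"))
E
```

```text
t: 11.2
position: [0.5754, -0.1139, 0.239]
tool_rot: [0.708, -0.706, 0.001, 0.001]
contact_force: [0.0, 0.5, -0.5]
width: 0.0854
t 11.25 pos [ 0.5755 -0.1133  0.2392] F [-0.5 -0.1  0.8] w 0.0851 jawang 90.05 axes x,y,z
 [[ 1.    -0.002 -0.001]
 [ 0.001  0.002  1.   ]
 [-0.002 -1.     0.002]] j [-0.37  0.09  1.79  0.    1.27 -1.94]
shift [ 0.0043  0.278  -0.0072] turn [-0.001   0.0006 -0.0014] nrows>= 2.225276514767814
[[385.23238489 318.03690792]
 [385.8799086  291.32523015]
 [297.81071764 322.98925271]] [{'rect': [229.7, 176.4, 29.2, 44.0], 'p': 0.96}, {'rect': [137.1, 136.2, 119.1, 122.9], 'p': 0.22}]
```

View pics/v1w.png

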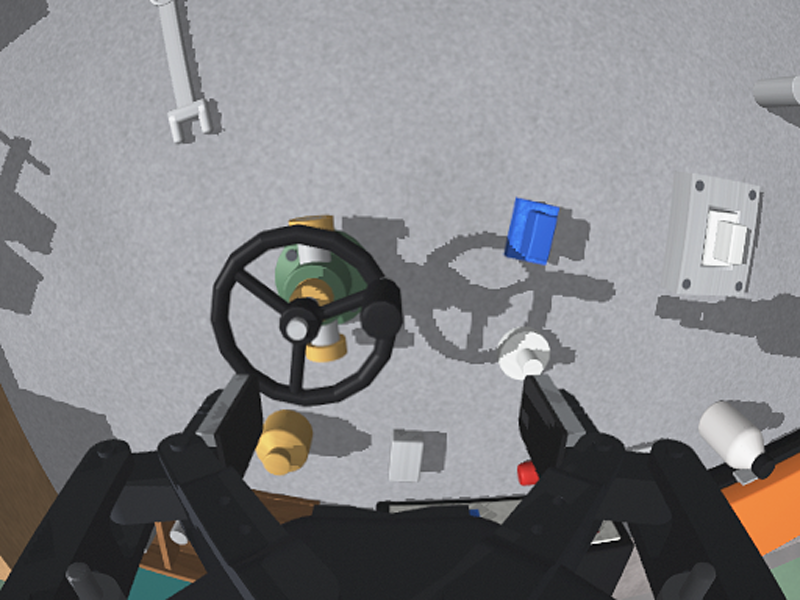

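```bash
python3 - <<'E'
from h import *
import pickle
w=pickle.load(open("W6.pkl","rb")); crop(w,130,138,132,128,6,"pics/v1c.png")
E
```

```text
(no output)
```

View pics/v1c.png

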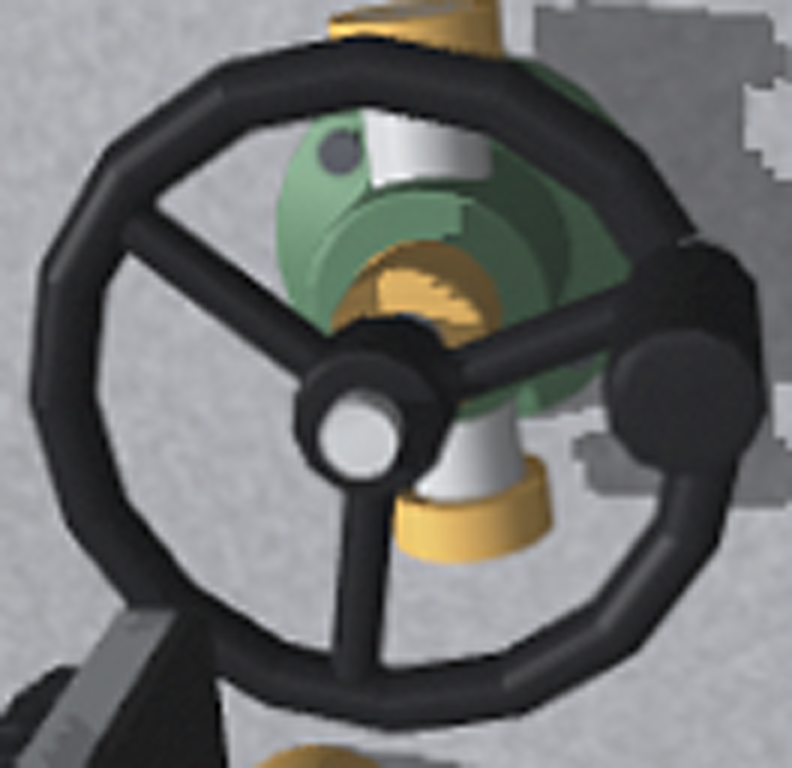

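```bash
python3 - <<'E'
from h import *
import pickle
from scipy.optimize import least_squares
w=pickle.load(open("W6.pkl","rb"))
g=lambda u,z:ray(w,(np.array(u)+.5)/6-.5+[130,138],z,True)[:2]
out=[(32,385),(45,265),(108,155),(220,70),(365,37),(515,62),(640,150),(725,530),(635,650),(520,712),(390,728),(270,705)]
inn=[(102,385),(160,205),(245,125),(370,105),(500,130),(660,500),(595,600),(500,655),(380,668),(265,650),(130,500)]
for P in(out,inn):
    u=np.array([g(a,.112) for a in P]); r=least_squares(lambda x:np.hypot(*(u-x[:2]).T)-x[2],[.6,-.17,.06]); print(r.x,(r.fun*1000).round(1))
print("handle top",g((688,400),.167),"edges",g((607,395),.167),g((768,395),.167)," nut",g((362,435),.13))
h=g((688,400),.167); c=r.x[:2]; d=h-c; print(np.hypot(*d),np.degrees(np.arctan2(d[1],d[0])))
E
```

```text
[ 0.59886555 -0.16914199  0.06042003] [-0.   0.  -0.4 -0.3 -0.   0.7  0.  -0.1 -0.3 -0.3 -0.1  0.7]
[ 0.5983774  -0.16875866  0.04913555] [-1.2 -0.9  1.1  0.1  0.6 -0.9 -0.3 -0.2 -0.3  2.5 -0.6]
handle top [ 0.57757394 -0.11776197] edges [ 0.57689901 -0.12809866] [ 0.576908   -0.10755987]  nut [ 0.59682872 -0.16830859]
0.05507672720084203 112.19239801848416
```

```bash
python3 -m pendant '[0.005,0.08,-0.011,0,0,0,0.005,0.16,-0.011,0,0,0,0.005,0.23,-0.011,0,0,0,0.005,0.275,-0.011,0,0,0,0.005,0.275,-0.011,0,0,0,0.005,0.275,-0.011,0,0,0]' 0 40
python3 -m pendant '[0,0,0,0,0,0,0,0,0,0,0,0,0,0,0,0,0,0,0,0,0,0,0,0,0,0,0,0,0,0,0,0,0,0,0,0,0,0,0,0,0,0]' 255 60
python3 - <<'E'
from h import *
plan((.5776,-.1178,.129),np.radians(90))
s=bot.snapshot("side"); crop(s,225,100,80,60,9,"pics/v2s.png")
E
```

```text
t: 11.9
position: [0.5781, -0.118, 0.1306]
tool_rot: [0.707, -0.707, -0.0, 0.001]
contact_force: [0.5, 0.2, -0.4]
width: 0.0853
t: 12.6
position: [0.5781, -0.1189, 0.1314]
tool_rot: [0.707, -0.707, 0.0, -0.0]
contact_force: [-1.5, 4.2, 5.6]
width: 0.0206
t 12.6 pos [ 0.5781 -0.1189  0.1314] F [-1.5  4.2  5.6] w 0.0206 jawang 89.98 axes x,y,z
 [[ 1.     0.     0.   ]
 [-0.     0.001  1.   ]
 [ 0.    -1.     0.001]] j [-0.37  0.2   1.87  0.    1.07 -1.95]
shift [-0.0013  0.006   0.0026] turn [-0.0006 -0.0002  0.0001] nrows>= 0.053523466215735976
```

View pics/v2s.png

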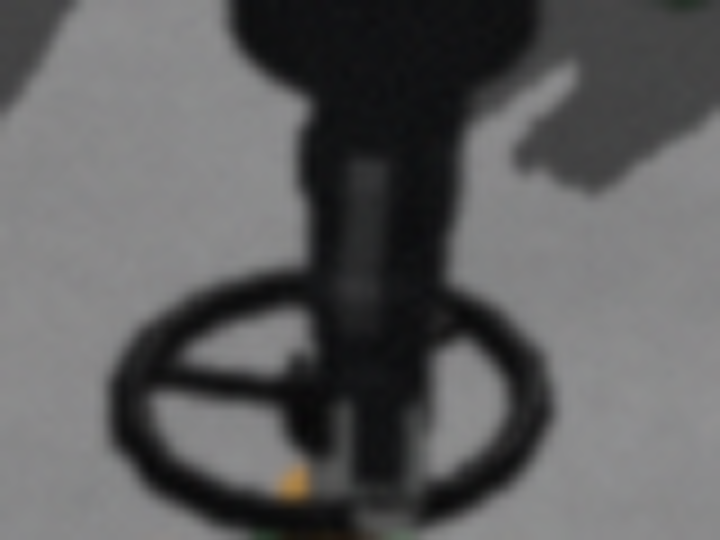

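```bash
cat > c.py <<'E'
import sys
from h import *
o=bot.observe(); d=o["position"][:2]-[.5987,-.169]; a=np.arctan2(d[1],d[0]); f=o["contact_force"]
ft=-np.sin(a)*f[0]+np.cos(a)*f[1]; fr=np.cos(a)*f[0]+np.sin(a)*f[1]
print("t %.2f ang %.1f r %.1f z %.1f Ft %.1f Fr %.1f Fz %.1f w %.1f"%(o["t"],np.degrees(a),np.hypot(*d)*1e3,o["position"][2]*1e3,ft,fr,f[2],o["width"]*1e3))
sys.exit(1 if abs(ft)>float(sys.argv[1]) or abs(fr)>25 else 0)
E
python3 c.py 14
exec 3>&1
python3 -m pendant '[0.0229,0,0.0070,0,0,0]' >/dev/null && python3 c.py 14 && python3 -m pendant '[0.0238,0,0.0029,0,0,0]' >/dev/null && python3 c.py 14 && python3 -m pendant '[0.0239,0,-0.0013,0,0,0]' >/dev/null && python3 c.py 14 && python3 -m pendant '[0.0234,0,-0.0054,0,0,0]' >/dev/null && python3 c.py 14 && python3 -m pendant '[0.0221,0,-0.0094,0,0,0]' >/dev/null && python3 c.py 14 && python3 -m pendant '[0.0201,0,-0.0131,0,0,0]' >/dev/null && python3 c.py 14 && python3 -m pendant '[0.0175,0,-0.0163,0,0,0]' >/dev/null && python3 c.py 14 && python3 -m pendant '[0.0144,0,-0.0191,0,0,0]' >/dev/null && python3 c.py 14
```

```text
t 12.65 ang 112.3 r 54.2 z 131.4 Ft 0.0 Fr 3.9 Fz 5.3 w 20.3
t 12.75 ang 103.3 r 54.2 z 131.4 Ft 3.4 Fr 2.2 Fz 6.0 w 20.8
t 12.85 ang 92.5 r 54.1 z 131.4 Ft 3.8 Fr 1.5 Fz 5.9 w 20.7
t 12.95 ang 81.9 r 54.0 z 131.4 Ft 3.7 Fr 1.6 Fz 5.6 w 20.7
t 13.05 ang 71.5 r 54.0 z 131.4 Ft 3.9 Fr -0.1 Fz 4.2 w 20.6
t 13.15 ang 61.2 r 54.0 z 131.4 Ft 3.7 Fr -1.6 Fz 4.9 w 20.3
t 13.25 ang 50.9 r 54.1 z 131.4 Ft 3.5 Fr -2.3 Fz 6.3 w 20.3
t 13.35 ang 40.7 r 54.2 z 131.4 Ft 2.8 Fr -2.7 Fz 6.6 w 20.9
t 13.45 ang 30.6 r 54.3 z 131.4 Ft 3.0 Fr -3.3 Fz 6.0 w 20.3
```

```bash

python3 -m pendant '[0.0109,0,-0.0214,0,0,0]' >/dev/null && python3 c.py 12 && python3 -m pendant '[0.0070,0,-0.0229,0,0,0]' >/dev/null && python3 c.py 12 && python3 -m pendant '[0.0029,0,-0.0238,0,0,0]' >/dev/null && python3 c.py 12 && python3 -m pendant '[-0.0013,0,-0.0239,0,0,0]' >/dev/null && python3 c.py 12 && python3 -m pendant '[-0.0054,0,-0.0234,0,0,0]' >/dev/null && python3 c.py 12 && python3 -m pendant '[-0.0094,0,-0.0221,0,0,0]' >/dev/null && python3 c.py 12 && python3 -m pendant '[-0.0131,0,-0.0201,0,0,0]' >/dev/null && python3 c.py 12 && python3 -m pendant '[-0.0163,0,-0.0175,0,0,0]' >/dev/null && python3 c.py 12 && python3 -m pendant '[-0.0191,0,-0.0144,0,0,0]' >/dev/null && python3 c.py 12 && python3 -m pendant '[-0.0214,0,-0.0109,0,0,0]' >/dev/null && python3 c.py 12 && python3 -m pendant '[-0.0229,0,-0.0070,0,0,0]' >/dev/null && python3 c.py 12 && python3 -m pendant '[-0.0238,0,-0.0029,0,0,0]' >/dev/null && python3 c.py 12 && python3 -m pendant '[-0.0239,0,0.0013,0,0,0]' >/dev/null && python3 c.py 12 && python3 -m pendant '[-0.0234,0,0.0054,0,0,0]' >/dev/null && python3 c.py 12 && python3 -m pendant '[-0.0221,0,0.0094,0,0,0]' >/dev/null && python3 c.py 12 && python3 -m pendant '[-0.0201,0,0.0131,0,0,0]' >/dev/null && python3 c.py 12 && python3 -m pendant '[-0.0175,0,0.0163,0,0,0]' >/dev/null && python3 c.py 12 && python3 -m pendant '[-0.0144,0,0.0191,0,0,0]' >/dev/null && python3 c.py 12 && python3 -m pendant '[-0.0109,0,0.0214,0,0,0]' >/dev/null && python3 c.py 12 && python3 -m pendant '[-0.0070,0,0.0229,0,0,0]' >/dev/null && python3 c.py 12 && python3 -m pendant '[-0.0029,0,0.0238,0,0,0]' >/dev/null && python3 c.py 12 && python3 -m pendant '[0.0013,0,0.0239,0,0,0]' >/dev/null && python3 c.py 12 && python3 -m pendant '[0.0054,0,0.0234,0,0,0]' >/dev/null && python3 c.py 12 && python3 -m pendant '[0.0094,0,0.0221,0,0,0]' >/dev/null && python3 c.py 12 && python3 -m pendant '[0.0131,0,0.0201,0,0,0]' >/dev/null && python3 c.py 12 && python3 -m pendant '[0.0163,0,0.0175,0,0,0]' >/dev/null && python3 c.py 12 && python3 -m pendant '[0.0191,0,0.0144,0,0,0]' >/dev/null && python3 c.py 12 && python3 -m pendant '[0.0214,0,0.0109,0,0,0]' >/dev/null && python3 c.py 12
```

```text
t 13.55 ang 20.5 r 54.4 z 131.4 Ft 2.5 Fr -3.9 Fz 7.0 w 20.8
t 13.65 ang 10.5 r 54.6 z 131.4 Ft 3.5 Fr -4.8 Fz 6.6 w 20.4
t 13.75 ang 0.6 r 54.7 z 131.4 Ft 4.0 Fr -4.3 Fz 7.1 w 20.4
t 13.85 ang -9.2 r 54.9 z 131.4 Ft 3.4 Fr -4.8 Fz 6.2 w 20.7
t 13.95 ang -19.1 r 55.1 z 131.4 Ft 3.1 Fr -5.2 Fz 6.7 w 20.6
t 14.05 ang -28.8 r 55.2 z 131.4 Ft 3.2 Fr -5.0 Fz 7.2 w 21.2
t 14.15 ang -38.5 r 55.4 z 131.4 Ft 2.9 Fr -4.6 Fz 6.1 w 20.8
t 14.25 ang -48.2 r 55.5 z 131.4 Ft 2.8 Fr -6.2 Fz 5.0 w 20.5
t 14.35 ang -58.0 r 55.7 z 131.4 Ft 3.7 Fr -4.3 Fz 5.4 w 20.5
t 14.45 ang -67.8 r 55.9 z 131.4 Ft 3.0 Fr -5.0 Fz 5.3 w 20.9
t 14.55 ang -77.5 r 56.0 z 131.4 Ft 3.1 Fr -5.0 Fz 4.7 w 20.8
t 14.65 ang -86.9 r 56.1 z 131.4 Ft 19.9 Fr -5.2 Fz 0.4 w 20.7
```

```bash
sed -i 's/-\[.5987,-.169\]/-[.5984,-.1700]/' c.py
python3 -m pendant '[0,0,0,0,0,0]' >/dev/null; python3 c.py 14
python3 -m pendant '[-0.005,0,0,0,0,0,-0.005,0,0,0,0,0]' >/dev/null; python3 c.py 14
python3 -m pendant '[0,0,0,0,0,0]' >/dev/null; python3 c.py 14
python3 - <<'E'
from h import *
o=bot.observe(); print(o["position"],rot(o["tool_rot"]).as_matrix().round(3))
s=bot.snapshot("side"); crop(s,210,90,100,75,8,"pics/v3s.png")
E
```

```text
t 14.75 ang -86.1 r 55.0 z 131.4 Ft 6.4 Fr -3.8 Fz 1.4 w 20.4
t 14.95 ang -86.2 r 55.0 z 131.5 Ft 10.9 Fr -4.1 Fz -0.7 w 20.6
t 15.05 ang -86.2 r 55.0 z 131.5 Ft 10.7 Fr -3.0 Fz 0.4 w 21.0
[ 0.60203894 -0.22486964  0.13145016] [[ 1.     0.011  0.001]
 [-0.001 -0.001  1.   ]
 [ 0.011 -1.    -0.001]]
```

View pics/v3s.png

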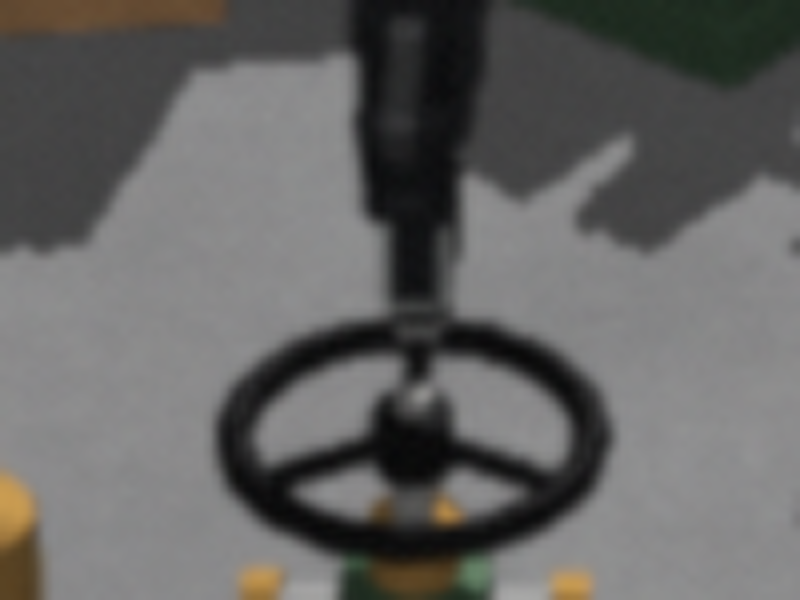

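```bash
python3 -m pendant '[0.0458,0,0.0072,0,0,0,0.0779,0,0.0233,0,0,0,0.1048,0,0.0470,0,0,0,0.1246,0,0.0770,0,0,0]' >/dev/null; python3 c.py 14
python3 -m pendant '[0,0,0,0,0,0]' > /dev/null; python3 c.py 14;  python3 -c "
from h import *
o=bot.observe(); print(o['position'],rot(o['tool_rot']).as_matrix()[:,1].round(3))"
```

```text
t 15.50 ang -27.7 r 55.1 z 131.3 Ft -3.6 Fr -7.5 Fz 7.9 w 20.8
t 15.60 ang -25.3 r 55.0 z 131.4 Ft 2.2 Fr -5.1 Fz 7.3 w 20.6
[ 0.64812977 -0.19345983  0.13138575] [-0.002  0.    -1.   ]
```

```bash
python3 -m pendant '[0.0114,0,0.0341,0,0,0,0.0136,0,0.0699,0,0,0,0.0064,0,0.1051,0,0,0,-0.0096,0,0.1372,0,0,0,-0.0334,0,0.1641,0,0,0,-0.0633,0,0.1839,0,0,0,-0.0974,0,0.1953,0,0,0,-0.1332,0,0.1975,0,0,0,-0.1684,0,0.1903,0,0,0,-0.2005,0,0.1743,0,0,0,-0.2274,0,0.1505,0,0,0,-0.2472,0,0.1206,0,0,0]' >/dev/null; python3 c.py 14 && python3 -m pendant '[-0.0114,0,-0.0341,0,0,0,-0.0136,0,-0.0699,0,0,0,-0.0064,0,-0.1051,0,0,0,0.0096,0,-0.1372,0,0,0,0.0334,0,-0.1641,0,0,0,0.0633,0,-0.1839,0,0,0,0.0974,0,-0.1953,0,0,0,0.1332,0,-0.1975,0,0,0,0.1684,0,-0.1903,0,0,0,0.2005,0,-0.1743,0,0,0,0.2274,0,-0.1505,0,0,0,0.2472,0,-0.1206,0,0,0]' >/dev/null; python3 c.py 14;
python3 -m pendant '[0,0,0,0,0,0]' > /dev/null; python3 c.py 14;  python3 -c "
from h import *
o=bot.observe(); print(o['position'],rot(o['tool_rot']).as_matrix()[:,1].round(3))
s=bot.snapshot('side'); crop(s,210,90,100,75,8,'pics/v4s.png')"
```

```text
t 16.80 ang 153.3 r 55.2 z 131.4 Ft -3.5 Fr -2.1 Fz 5.3 w 20.4
t 18.00 ang -27.4 r 55.0 z 131.4 Ft -3.5 Fr -4.9 Fz 8.6 w 20.5
t 18.10 ang -24.8 r 54.9 z 131.4 Ft 2.5 Fr -1.6 Fz 7.3 w 20.8
[ 0.64826116 -0.19306496  0.13141725] [-0.001  0.002 -1.   ]
```

View pics/v4s.png

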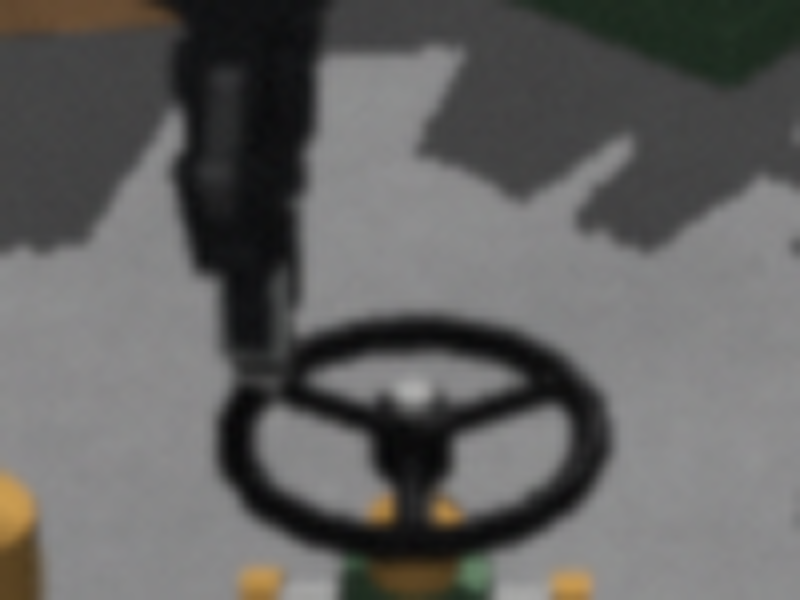

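```bash
python3 -m pendant '[0.0114,0,0.0341,0,0,0,0.0136,0,0.0699,0,0,0,0.0064,0,0.1051,0,0,0,-0.0096,0,0.1372,0,0,0,-0.0334,0,0.1641,0,0,0,-0.0633,0,0.1839,0,0,0,-0.0974,0,0.1953,0,0,0,-0.1332,0,0.1975,0,0,0,-0.1684,0,0.1903,0,0,0,-0.2005,0,0.1743,0,0,0,-0.2274,0,0.1505,0,0,0,-0.2472,0,0.1206,0,0,0]' >/dev/null; python3 c.py 14 && python3 -m pendant '[-0.0114,0,-0.0341,0,0,0,-0.0136,0,-0.0699,0,0,0,-0.0064,0,-0.1051,0,0,0,0.0096,0,-0.1372,0,0,0,0.0334,0,-0.1641,0,0,0,0.0633,0,-0.1839,0,0,0,0.0974,0,-0.1953,0,0,0,0.0974,0,-0.1953,0,0,0]' >/dev/null; python3 c.py 14;
python3 -m pendant '[0,0,0,0,0,0]' > /dev/null; python3 c.py 14;  python3 -c "
from h import *
o=bot.observe(); print(o['position'],rot(o['tool_rot']).as_matrix()[:,1].round(3)); plan((.6020,-.2249,.1314),np.radians(90))"
```

```text
t 19.35 ang 153.0 r 55.2 z 131.4 Ft -3.9 Fr -2.0 Fz 5.1 w 20.5
t 20.15 ang -99.4 r 55.0 z 131.4 Ft 1.7 Fr -0.6 Fz 6.5 w 20.1
t 20.25 ang -99.6 r 54.9 z 131.4 Ft 2.9 Fr -0.2 Fz 6.7 w 20.5
[ 0.58923156 -0.22416399  0.13141324] [ 0.003 -0.    -1.   ]
t 20.25 pos [ 0.5892 -0.2242  0.1314] F [ 2.9 -0.3  6.7] w 0.0205 jawang 89.98 axes x,y,z
 [[ 1.     0.003  0.   ]
 [-0.    -0.     1.   ]
 [ 0.003 -1.    -0.   ]] j [-0.52  0.28  1.77  0.    1.08 -2.1 ]
shift [ 0.0319  0.0001 -0.0018] turn [ 0.     -0.0003  0.0019] nrows>= 0.25579280075636174
```

```bash
python3 -m pendant '[0.016,0,-0.0015,0,0,0,0.031,0,-0.0018,0,0,0,0.031,0,-0.0018,0,0,0,0.031,0,-0.0018,0,0,0]' >/dev/null; python3 c.py 14; python3 -m pendant '[0,0,0,0,0,0,0,0,0,0,0,0,0,0,0,0,0,0]' >/dev/null; python3 c.py 14;  python3 -c "
from h import *
o=bot.observe(); A=rot(o['tool_rot']).as_matrix()[:,1]; print(o['position'],A.round(3),'grasp',o['position']-.0187*A)
w=bot.snapshot('wrist'); cv2.imwrite('pics/v5w.png',cv2.resize(w['pixels'][:,:,::-1],(800,600),interpolation=cv2.INTER_CUBIC))
s=bot.snapshot('side'); crop(s,210,90,100,75,8,'pics/v5s.png')"
```

```text
t 20.65 ang -87.8 r 54.9 z 131.4 Ft 0.3 Fr 1.3 Fz 5.9 w 20.9
t 20.95 ang -87.8 r 54.9 z 131.4 Ft -0.1 Fr 0.7 Fz 6.9 w 20.8
[ 0.60052841 -0.22488679  0.13136686] [ 0.001  0.    -1.   ] grasp [ 0.60051845 -0.22488815  0.15006686]
```

View pics/v5s.png

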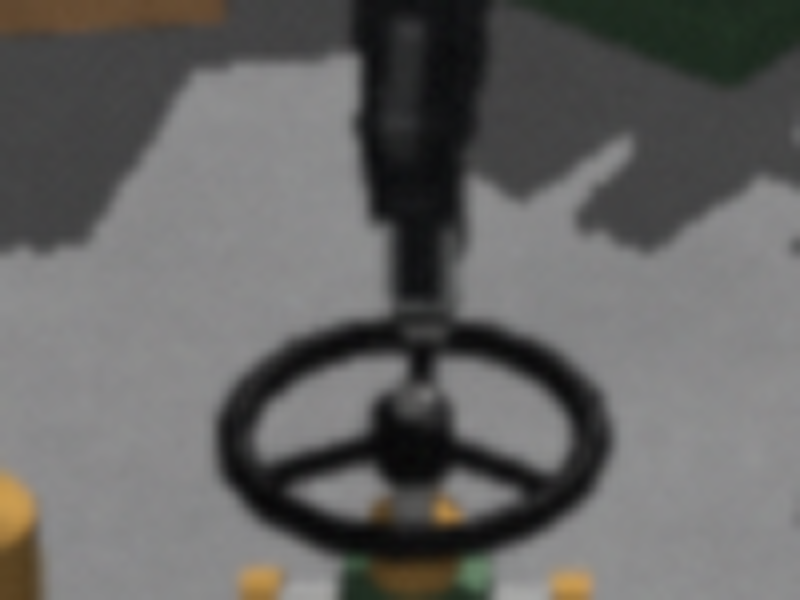

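View pics/v5w.png

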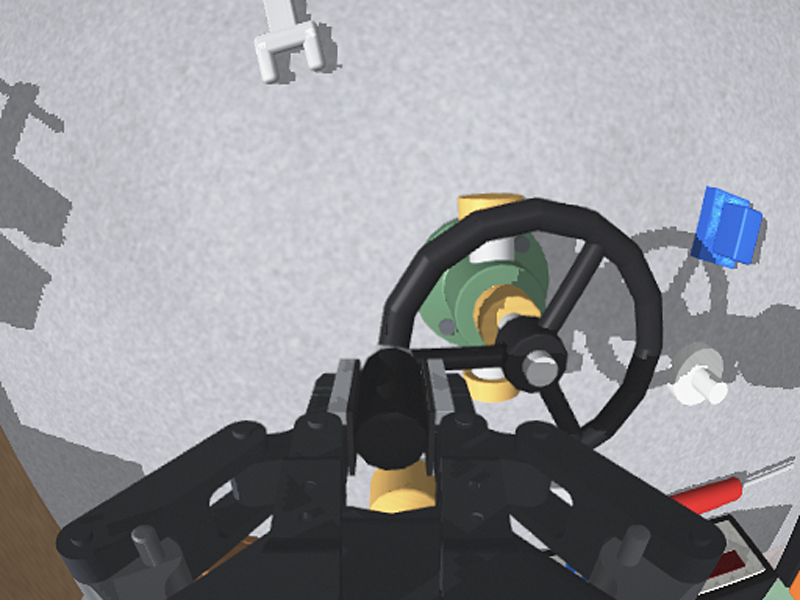

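```bash
python3 -m pendant '[0.002,0,0,0,0,0,0.004,0,0,0,0,0,0.004,0,0,0,0,0,0.004,0,0,0,0,0]' >/dev/null; python3 c.py 14; python3 -m pendant '[0,0,0,0,0,0,0,0,0,0,0,0]' >/dev/null; python3 c.py 14;  python3 -c "
from h import *
o=bot.observe(); A=rot(o['tool_rot']).as_matrix()[:,1]; print(o['position'],A.round(3),'grasp',o['position']-.0187*A)"
```

```text
t 21.45 ang -86.9 r 54.9 z 131.4 Ft -2.3 Fr 0.8 Fz 8.5 w 20.7
t 21.65 ang -86.9 r 54.9 z 131.4 Ft -3.1 Fr -0.3 Fz 8.3 w 20.7
[ 0.60134371 -0.22486315  0.13137967] [-0.002  0.    -1.   ] grasp [ 0.60137551 -0.22487156  0.15007965]
```

```bash
python3 -m pendant '[0.0015,0,0,0,0,0,0.0015,0,0,0,0,0,0.0015,0,0,0,0,0]' >/dev/null; python3 c.py 14; python3 -m pendant '[0,0,0,0,0,0,0,0,0,0,0,0]' >/dev/null; python3 c.py 14;  python3 - <<'E'
from h import *
o=bot.observe(); A=rot(o['tool_rot']).as_matrix()[:,1]; print(o['position'],A.round(3),'grasp',o['position']-.0187*A)
s=bot.snapshot("scene"); cv2.imwrite("pics/fin.png",cv2.resize(s["pixels"][:,:,::-1],(800,600),interpolation=cv2.INTER_CUBIC))
s=bot.snapshot("side"); crop(s,225,245,66,60,9,"pics/fins.png")
E
```

```text
t 21.95 ang -86.4 r 54.9 z 131.4 Ft -3.2 Fr -0.0 Fz 8.3 w 20.3
t 22.15 ang -86.4 r 54.9 z 131.4 Ft -2.3 Fr 0.4 Fz 7.9 w 20.6
[ 0.60185334 -0.22481821  0.13135006] [-0.002  0.001 -1.   ] grasp [ 0.60189044 -0.22482826  0.15005002]
```

View pics/fin.png

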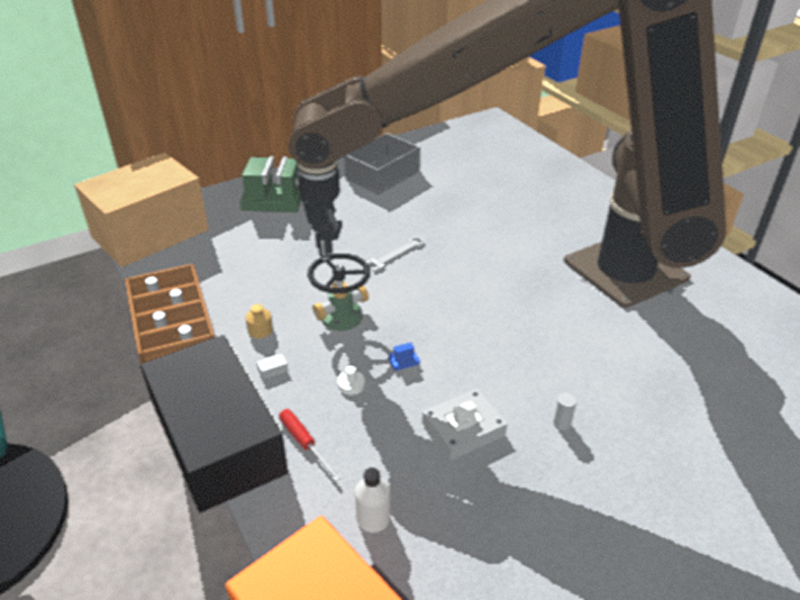

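View pics/fins.png

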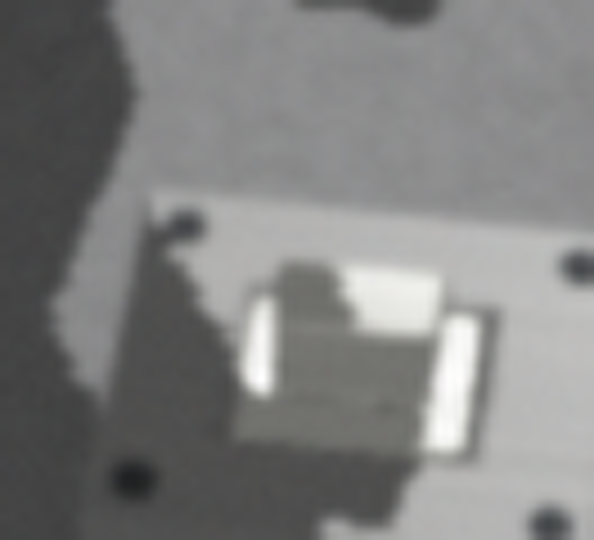

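```bash
python3 -c "
from workcell import bot
print(bot.finish_job())"
```

```text
the job is handed in; nothing more can be done
None
```

I did both parts in the order asked and handed the job in at about 22 s with the handle still gripped. No verdict came back.

- **Insert:** I took the bare aluminium rectangular one, not the blue look-alike or the round-footed one, and laid it bar up in the pocket. I pressed until it stopped moving at about 25 N. It sank about 6 mm from first contact. The wrist picture puts its foot top level with the platen: it measures 35.9 mm wide at that height, against the true 36 mm.
- **Valve:** I turned the handle clockwise to the stop, at about -86.2° in the world frame. It stayed there while the push rose from 6 to 11 N. Then I backed it off two full turns, ending at -86.4°, about 0.2° short of exactly two turns. That angle comes from the arm's own position readings, so the true error could be a few tenths of a degree more.
- **End state:** The grip reads 20.6 mm on the 22 mm handle. In the last pictures the insert is still seated and the other things look unmoved.
- **Checks that disagreed:**
  - The fixed cameras and the wrist camera differed by 2 to 3 mm on positions, so I used the wrist view for the pocket and the wheel.
  - The first estimates of the insert's angle ranged from 4° to 17°, and I gripped it at about 15.5°.
  - During pressing there was a steady 10 N sideways force along x that a 1.2 mm shift did not relieve. It was gone once I released the insert.

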